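Deflection check of a spring-backed sample stage

ROBOT

A 6-joint arm with a two-finger parallel gripper is mounted at the origin on the work surface. World frame = base frame: x ahead of the robot, y to its left, z up, the work surface at z = 0. Lengths are in m, angles in rad, forces in N, time in s.
With the tool pointing down it reaches from about 0.275 to 0.725 m from the base axis. Payload 5.6 kg.
Tool frame: the origin (TCP) lies at the very end of the fingers, on their centre line; the grasp point (between the pads) lies 19 mm behind it; y points along the fingers, z is the direction in which the jaws open and shut, and the axes are right-handed (so a half turn about y gives the same grasp; the last joint's range is limited). The gripper opens to 85 mm and grips with 20 to 120 N. Pads are 22 mm wide; open, the fingers measure 114 mm over their backs; the gripper's body (76 mm by 85 mm) begins 54 mm behind the grasp point. The pads swing forward as they close: fully open they stand 13 mm farther back than shut.
Start: joints at [-0.915, 0.255, 0.108, 0, -1.424, -0.285], TCP at [0.199, -0.513, 0.204] pointing down, gripper open.
Joint ranges: [-2.95, 2.95], [-1.21, 1.97], [-1.09, 1.5], [-2.87, 1.71], [-2.94, -0.07], [-3.05, 3.05]. Speed limits (rad/s): [2.57, 2.57, 3.14, 3.14, 3.14, 3.14].

INTERFACE

Orientations are given as a rotation vector (axis times angle).
In Python, from workcell import * gives the robot as it stands.
- The arm moves only by the tool move_arm, never from a script. Its argument "targets" is a list of rows, each an object of numbers: "jaw": the opening in per cent of the stroke, from 0 (shut) to 100 (fully open); "tx", "ty", "tz": the shift along the tool's x, y, z in cm; "wx", "wy", "wz": the turn, a rotation vector about the tool's x, y, z in rad. In form: [{"jaw": .., "tx": .., "ty": .., "tz": .., "wx": .., "wy": .., "wz": ..}, ...]. A call has 1 to 8 rows; each row shifts and turns the commanded pose from where the row before left it, along the tool's axes as they then stand; what a row does not reach is not made up. A row lasts 1/8 s, in which the tool goes at most 62.5 mm and 10.7 degrees, less where a joint would pass 70% of its speed; a pose out of reach is approached as far as the arm can. A call is refused whole if a number of a shift passes 6.25 or a number of a turn 0.188, either way. A call with a gripper value outside its range is refused whole. The fingers move at their own pace and stop on an object; "newtons" is the grip in N (left out, the last holds). Time passes only in rows, so rows that do not move let the fingers close. It gives the time, the measured TCP pose, the force and the opening at its end, in the units of the state.
- sense(): the state, without advancing time (a new reading comes with each control period).
- snapshot(name): name is "scene" or "top" or "wrist"; returns a dict with "color" (400x640x3 uint8, red, green, blue), "fx", "fy", "cx", "cy" (pixels), "k1" (the pictures are not rectified: a ray, as slopes to the right and down, at radius r is drawn at 1 + k1 r^2 times it, then the intrinsics apply), "extrinsics" (4x4, takes a point from camera to world coordinates). Camera axes: x right, y up, looking along -z (the intrinsics and any distortion apply to the point x, -y, -z); pixel columns grow to the right and rows downward; lengths in m; the calibration is good to about 2 mm. A picture is of the moment at which its call begins. There is no depth.
- finish_job(): hands the job in, once; it reports no verdict.
The state is a dict: "time": time; "qpos": joint angles; "qd": joint speeds; "joint_torque": joint torques, N m; "tool_pos": TCP position; "ee_rot": TCP orientation; "ft_force": force on the tool from outside, world axes, zero at the start; "moment": the same for the moment, N m; "grip_width": finger opening in m.
Only numpy, scipy, OpenCV 4.12 (cv2) and the standard library are available. Lean on these libraries where they do the work, as an engineer would, in place of code of your own. Each camera call takes 0.05 s, during which the arm holds its last target.

TASK

Check the two spring-backed corners of the sample stage, one at a time: with the fingertips press the orange pad down until its pointer stands level with the green mark on the scale post beside it, keep it there for about a second, then let go so the corner springs all the way back; then do the same with the blue pad. Never push a pointer down into the red zone under the green mark, do not pick anything up, leave the sample plate lying in its nest, and leave everything else on the bench where it is.

Things in the scene. Friction and masses are not known exactly. Their poses are not given: they have to be found in the camera images.
- fixture: The tilt stage's grey base plate (190 x 230 x 12 mm, with two small ears), fixed to the bench; origin at the centre of its underside on the bench. In its own frame, z up: the stage's fixed pivot corner is at (-65, 85, 75) mm, the orange pad at (-65, -85, 103) and the blue pad at (65, 85, 103) mm when at rest. The stage can tilt down at the two pads only. The base's position and yaw differ between runs.
- orange_pad (a point): Centre of the flat top face of the orange round push pad (30 mm across, 6 mm thick, on a short post, top 103 mm above the bench at rest) on one spring-backed corner of the aluminium stage. The pad sinks as it is pressed, tilting the stage about the pivot corner 170 mm away: about 4 N starts it moving, 6 to 9 N brings the pointer to the green mark; it springs back to its upper stop by itself.
- orange_tip (a point): Tip of the orange-headed pointer that sticks out of the stage beyond the orange pad, 50 mm further from the pivot than the pad (220 mm); at rest 79 mm above the bench. It sinks 1.29 times as far as the orange pad does. Pressing the blue pad does not move it.
- orange_mark (a point): Centre of the green mark on the white scale post (18 mm thick, reaching 102 mm above the bench) beside the orange pointer's tip, 20 mm further out than the tip: the green ring is 10 mm tall, 24 mm across, the point is on the post's axis half-way up the ring. Its height differs between runs, 14 to 24 mm under the pointer's rest height. A white gap of 5 mm under the green ring is followed by the red zone, which starts 10 mm under this point. Fixed.
- blue_pad (a point): Centre of the flat top face of the blue round push pad (30 mm across, 6 mm thick, top 103 mm above the bench at rest) on the other spring-backed corner, diagonally opposite the orange one and 130 mm from the pivot corner; about 4 N starts it moving, 6 to 9 N brings the pointer to the green mark; it springs back to its upper stop by itself.
- blue_tip (a point): Tip of the blue-headed pointer beyond the blue pad, 50 mm further from the pivot than the pad (180 mm); at rest 79 mm above the bench. It sinks 1.38 times as far as the blue pad does. Pressing the orange pad does not move it.
- blue_mark (a point): Centre of the green mark on the white scale post beside the blue pointer's tip, 20 mm to the side of the tip; like the orange one: ring 10 mm tall, 14 to 24 mm under the pointer's rest height, red zone starting 10 mm under this point. Fixed.
- nest (a point): Centre of the nest's floor on the stage (83 mm above the bench at rest), where the sample plate lies between low black rails; it tilts with the stage.
- plate_bottom (a point): Centre of the underside of the loose white sample plate with many small wells (86 x 128 x 14 mm, about 70 g), lying in the nest.
- tip_box: Loose blue pipette-tip box (80 x 115 x 52 mm), origin at the centre of its underside. Bystander.
- tube_rack: Loose orange tube rack with capped tubes (50 x 120 x 46 mm), origin at the centre of its underside. Bystander.
- jar: Loose amber jar (44 mm across, 55 mm tall), origin at the centre of its underside. Bystander close to the stage.
- pen: Loose green marker pen (12 mm thick, 130 mm long) lying on the bench, origin under its middle. Bystander.
- reservoir: Loose open white trough (60 x 120 x 28 mm), origin at the centre of its underside. Bystander.
- mouse: Loose grey computer mouse (100 x 58 x 22 mm) on a black mat, origin at the centre of its underside. Bystander.

How it is judged:
On the way, in this order (a step that is already met when the one before it is completed fails the run):
1. the orange pad is pressed by the fingers with its pointer level with the green mark (inside the green ring, within 5 mm of its middle), for half a second (z of orange_tip in the frame of orange_mark between -0.005 and 0.005 m and contact force between the fingers and fixture above 1 N), for 0.5 s.
2. the orange corner has sprung back (pointer within 3 mm of its rest) (distance of orange_tip from where it was at the start of the episode below 0.003 m), for 0.1 s.
3. the blue pad is pressed by the fingers with its pointer level with the green mark (inside the green ring, within 5 mm of its middle), for half a second (z of blue_tip in the frame of blue_mark between -0.005 and 0.005 m and contact force between the fingers and fixture above 1 N), for 0.5 s.
At the end, for the whole second after the job is handed in: Both pointers are back within 3 mm of their rest, the sample plate lies in its nest (within 6 mm of its centre), and every bystander is within 15 mm of where it stood and at rest (distance of each of orange_tip, blue_tip from where it was at the start of the episode below 0.003 m and distance between plate_bottom and nest below 0.006 m and linear speed of jar below 0.02 m/s and distance of each of jar, tip_box, tube_rack, pen, reservoir, mouse from where it was at the start of the episode below 0.015 m); the robot touches nothing.
It fails at once if a pointer is pushed into the red zone (more than 10 mm under the middle of the green mark) (z of orange_tip in the frame of orange_mark below -0.01 m or z of blue_tip in the frame of blue_mark below -0.01 m).
It fails at once if both corners are pressed down at once (both pointers more than 5 mm from rest) (distance of each of orange_tip, blue_tip from where it was at the start of the episode above 0.005 m).
It fails at once if the sample plate is lifted or knocked out of its nest (8 mm) (distance between plate_bottom and nest above 0.008 m).
It fails at once if a bystander is pushed or lifted by more than 15 mm (distance of any of jar, tip_box, tube_rack, pen, reservoir, mouse from where it was at the start of the episode above 0.015 m).
It also fails if it takes over 51 s, if anything falls off the work surface, if the arm or the gripper's body presses on something with over 40 N, if the wrist force passes 120 N, or if a joint passes its speed limit or range.

## Working session

There is one attempt and no reset: what is moved stays moved. The work goes in short steps, Python scripts to look and compute and a tool call to move; the robot and the scene stay as the last step left them, time stands still between calls to the robot, and variables do not carry over. Pictures are saved under pics/ and viewed, and the job is handed in when it is done.

Besides the shell and the picture viewer there is one more tool, called after "Emit:" as name(argument=value, ...), one argument or row to a line, values as JSON. move_arm: Moves the arm, as the interface text tells. Its arguments: {"type":"object","properties":{"targets":{"type":"array","items":{"type":"object","properties":{"jaw":{"type":"number"},"tx":{"type":"number"},"ty":{"type":"number"},"tz":{"type":"number"},"wx":{"type":"number"},"wy":{"type":"number"},"wz":{"type":"number"}}}},"newtons":{"type":"number"}},"required":["targets"]}

```bash
ls; mkdir -p pics
cat > h.py <<'E'
from workcell import *
import numpy as np, cv2
from scipy.spatial.transform import Rotation as R
def snap(n,f):
    s=snapshot(n); cv2.imwrite('pics/'+f+'.png',cv2.cvtColor(s['color'],cv2.COLOR_RGB2BGR))
    np.save('pics/'+f+'.npy',s,allow_pickle=True); return s
def load(f): return np.load('pics/'+f+'.npy',allow_pickle=True).item()
def ray(s,u,v):
    x=(u-s['cx'])/s['fx'];y=(v-s['cy'])/s['fy'];a,b=x,y
    for _ in range(20):
        k=1+s['k1']*(a*a+b*b);a,b=x/k,y/k
    T=np.array(s['extrinsics']);d=T[:3,:3]@np.array([a,-b,-1]);return T[:3,3],d/np.linalg.norm(d)
def plane(s,u,v,z):
    o,d=ray(s,u,v);return o+d*(z-o[2])/d[2]
def proj(s,p):
    T=np.array(s['extrinsics']);c=T[:3,:3].T@(np.asarray(p)-T[:3,3]);a,b=c[0]/-c[2],-c[1]/-c[2]
    k=1+s['k1']*(a*a+b*b);return np.array([s['fx']*a*k+s['cx'],s['fy']*b*k+s['cy']])
def tri(l):
    A=np.zeros((3,3));B=np.zeros(3)
    for s,u,v in l:
        o,d=ray(s,u,v);P=np.eye(3)-np.outer(d,d);A+=P;B+=P@o
    x=np.linalg.solve(A,B);return x
E
python3 - <<'E'
from h import *
for n in ['scene','top','wrist']:
    s=snap(n,n+'0');print(n,s['fx'],s['k1'],np.round(s['extrinsics'],3).tolist())
print(sense())
E
```

```text
pics
scene 520.441082841574 -0.07712763661912872 [[-0.33, -0.499, 0.802, 1.621], [0.944, -0.159, 0.29, 0.363], [-0.017, 0.852, 0.523, 0.827], [0.0, 0.0, 0.0, 1.0]]
top 418.551887822758 -0.08432115873031827 [[-0.023, 0.999, -0.032, 0.458], [-1.0, -0.023, 0.008, -0.014], [0.007, 0.033, 0.999, 1.457], [0.0, 0.0, 0.0, 1.0]]
wrist 357.4680575855489 -0.049194874114623977 [[-0.362, -0.894, -0.266, 0.131], [0.932, -0.347, -0.104, -0.538], [0.001, -0.285, 0.958, 0.373], [0.0, 0.0, 0.0, 1.0]]
{'time': 0.15, 'qpos': array([-9.15389272e-01,  2.55628024e-01,  1.07330794e-01, -3.16832804e-04,
       -1.42389634e+00, -2.84564797e-01]), 'qd': array([-0.00119945, -0.00168129,  0.0019268 ,  0.00400296,  0.00044682,
        0.00039959]), 'joint_torque': array([-2.17175504e-03, -3.86941016e+01,  2.38079345e+01,  5.36668405e+00,
       -4.57458649e-03, -3.44609452e-05]), 'tool_pos': array([ 0.19919628, -0.51223936,  0.2031118 ]), 'ee_rot': array([-1.54975687, -0.29058598,  0.29114355]), 'ft_force': array([ 0.4512642 , -0.1349522 , -0.97173675]), 'moment': array([-0.02229091, -0.01515538,  0.01664508]), 'grip_width': 0.08527767834961107}
```

View pics/scene0.png

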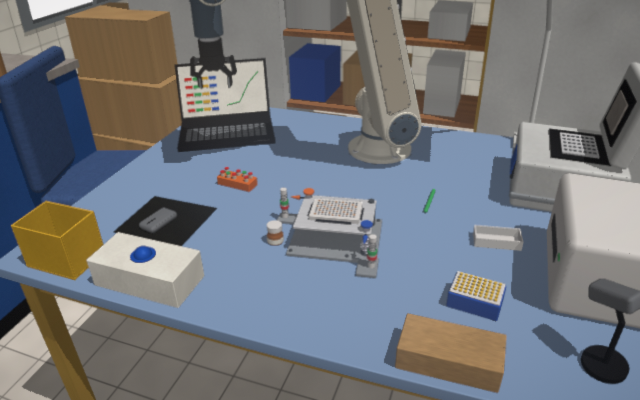

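View pics/top0.png

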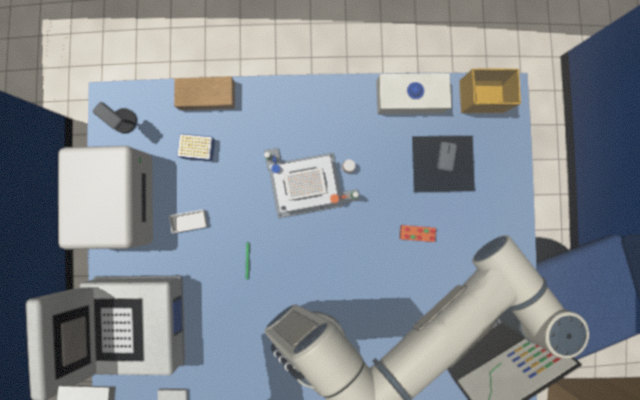

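View pics/wrist0.png

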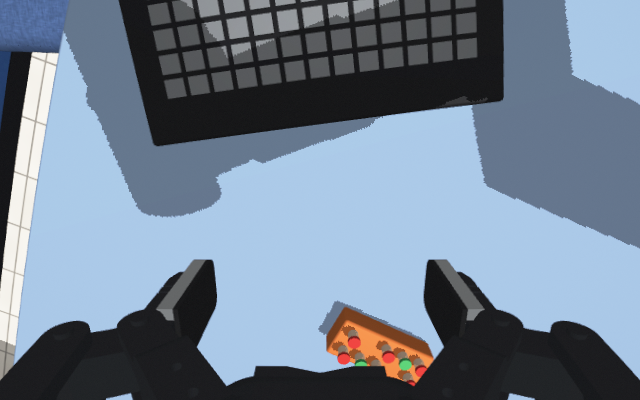

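The scene view has the stage around (335,230), with the orange pad at about (309,192) and the blue pad at about (367,227). In the top view, orange is near (335,198), blue near (277,168) and the jar near (350,166). The wrist camera shows only the rack and the laptop. I'll zoom in.

Run:
```python
from h import *
for n,(u0,v0,w,h) in {'scene0':(255,170,140,110),'top0':(255,140,120,90)}.items():
    im=cv2.imread(f'pics/{n}.png')[v0:v0+h,u0:u0+w]
    cv2.imwrite(f'pics/{n}z.png',cv2.resize(im,None,fx=5.5,fy=5.4,interpolation=cv2.INTER_CUBIC))
def blobs(s,lo,hi,roi):
    u0,v0,w,h=roi
    hsv=cv2.cvtColor(s['color'],cv2.COLOR_RGB2HSV)[v0:v0+h,u0:u0+w]
    m=cv2.inRange(hsv,lo,hi);n,l,st,c=cv2.connectedComponentsWithStats(m)
    for i in range(1,n):
        if st[i,4]>=4: print(st[i],c[i]+[u0,v0])
for n,roi in [('scene0',(255,170,140,110)),('top0',(255,140,120,90))]:
    s=load(n)
    for nm,lo,hi in [('or',(3,150,120),(18,255,255)),('bl',(105,170,60),(125,255,255)),('gr',(45,80,40),(85,255,255)),('red',(0,150,80),(2,255,255))]:
        print(n,nm);blobs(s,lo,hi,roi)
```

```text
scene0 or
[0 8 1 7 7] [255. 181.]
[49 19  9  5 38] [308.26315789 190.97368421]
[40 26  4  2  8] [296.5 196.5]
scene0 bl
scene0 gr
[25 30  8  5 26] [283.73076923 202.34615385]
[113  80   9   6  34] [372.         252.70588235]
scene0 red
top0 or
top0 bl
top0 gr
top0 red
```

View pics/scene0z.png

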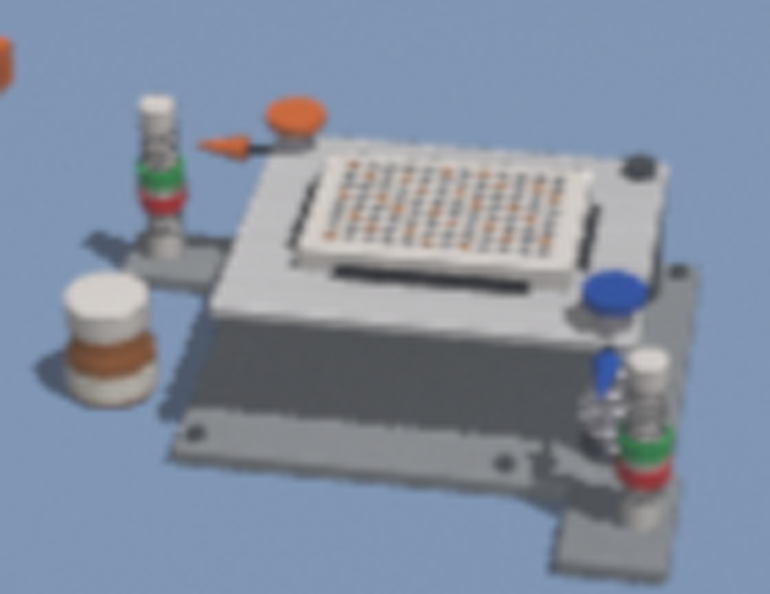

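View pics/top0z.png

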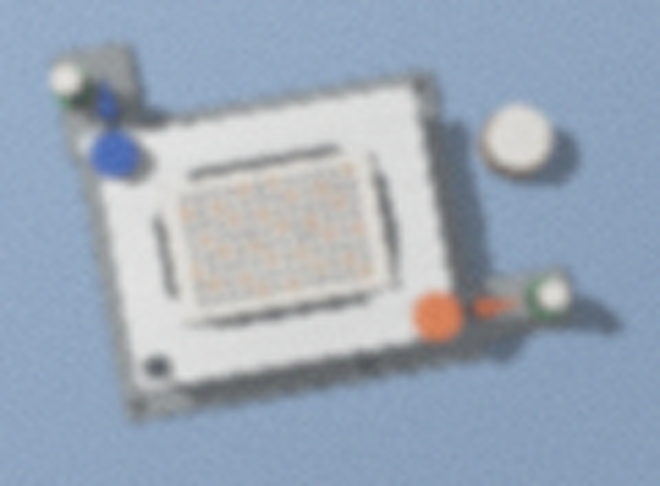

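Run:
```python
from h import *
s=load('scene0');t=load('top0')
for nm,a,b in [('orange',(308.6,191.3),(334.6,198.7)),('blue',(366.6,224.1),(275.9,168.7)),('oposttop',(283.5,188.5),(355,194.6)),('bposttop',(372.8,236.5),(267.3,154.5)),('pivot',(371.1,200.4),(283.4,208))]:
    x=tri([(s,*a),(t,*b)]);print(nm,x.round(4),proj(s,x)-a,proj(t,x)-b)
for nm,a in [('o',(334.6,198.7)),('b',(275.9,168.7))]: print(nm,plane(t,*a,.103))
print(plane(s,308.6,191.3,.103),plane(s,366.6,224.1,.103))
print('jar',plane(t,349.5,166,.055))
q=sense();print(R.from_rotvec(q['ee_rot']).as_matrix().round(3))
c=np.array(load('wrist0')['extrinsics']);M=R.from_rotvec(q['ee_rot']).as_matrix()
print('cam in tool',(M.T@(c[:3,3]-q['tool_pos'])).round(4),(M.T@c[:3,:3]).round(3))
```

```text
orange [ 0.5016 -0.0777  0.0986] [-0.17160484 -0.00518279] [-0.13339604  0.05094157]
blue [0.6037 0.1112 0.0987] [-0.25807495  0.00814846] [-0.18490556  0.05660538]
oposttop [ 0.5136 -0.145   0.1021] [0.1700625  0.00993465] [ 0.13196359 -0.05452275]
bposttop [0.6506 0.1386 0.1001] [-0.38178655  0.01336621] [-0.26423069  0.07809428]
pivot [0.4754 0.09   0.086 ] [-0.10450311  0.00432752] [-0.08123587  0.02490403]
o [ 0.50161929 -0.07796025  0.103     ]
b [0.60338876 0.11024346 0.103     ]
[ 0.50821389 -0.07463347  0.103     ] [0.60947026 0.11331918 0.103     ]
jar [ 0.61214257 -0.13309109  0.055     ]
[[ 0.932 -0.001 -0.362]
 [ 0.362  0.001  0.932]
 [-0.    -1.     0.001]]
cam in tool [-0.0728 -0.1697  0.0007] [[ 0.    -0.958 -0.285]
 [ 0.001  0.285 -0.958]
 [ 1.     0.     0.001]]
```

The triangulated pads are orange ≈ (0.502,-0.078) and blue ≈ (0.604,0.111). Their distances from the pivot, 170 and 130 mm, match the text. Next I'll move to a tilted wrist view so I can measure the mark heights.

Emit:
move_arm(
  targets=[
    {"jaw": 0,"tx": 4.2,"tz": 3.3},
    {"jaw": 0,"tx": 4.2,"tz": 3.3},
    {"jaw": 0,"tx": 4.2,"tz": 3.3},
    {"jaw": 0,"tx": 4.2,"tz": 3.3},
    {"jaw": 0,"tx": 4.2,"tz": 3.3},
    {"jaw": 0,"tx": 4.2,"tz": 3.3},
    {"jaw": 0,"tx": 4.2,"tz": 3.3},
    {"jaw": 0,"tx": 4.2,"tz": 3.3},
  ],
  newtons=30,
)

```text
validation failed for argument at $.ta...
```

Emit:
move_arm(
  targets=[
    {"jaw": 0,"tx": 4.2,"tz": 3.3},
    {"jaw": 0,"tx": 4.2,"tz": 3.3},
    {"jaw": 0,"wy": 0.18},
    {"jaw": 0,"wy": 0.18},
    {"jaw": 0,"wz": -0.17},
    {"jaw": 0,"wz": -0.17},
    {"jaw": 0,"wz": -0.17},
    {"jaw": 0},
  ],
)

```text
validation failed for argument at $.ta...
```

Run:
```python
from h import *
q=sense();print(q['time'],q['tool_pos'],R.from_rotvec(q['ee_rot']).as_matrix().round(3),q['grip_width'],q['ft_force'])
s=snap('wrist','w1');print(np.round(s['extrinsics'],3).tolist())
```

```text
0.15 [ 0.19919628 -0.51223936  0.2031118 ] [[ 0.932 -0.001 -0.362]
 [ 0.362  0.001  0.932]
 [-0.    -1.     0.001]] 0.08527767834961107 [ 0.4512642  -0.1349522  -0.97173675]
[[-0.362, -0.893, -0.266, 0.131], [0.932, -0.347, -0.104, -0.538], [0.0, -0.285, 0.958, 0.373], [0.0, 0.0, 0.0, 1.0]]
```

View pics/w1.png

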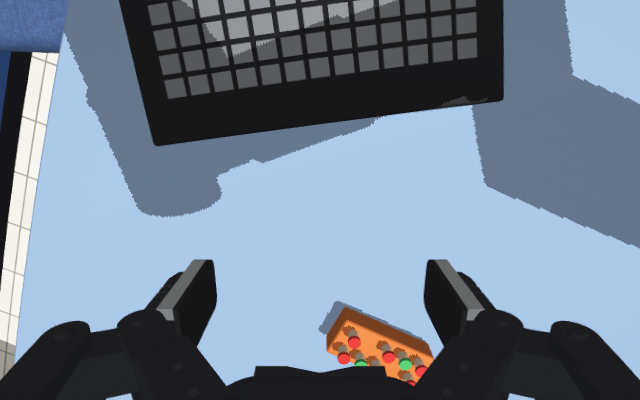

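The move was refused, so the picture is unchanged: laptop and rack only. Every row probably has to carry all the keys.

Emit:
move_arm(
  targets=[
    {"jaw": 0,"tx": 4.2,"ty": 0,"tz": 3.3,"wx": 0,"wy": 0,"wz": 0},
    {"jaw": 0,"tx": 4.2,"ty": 0,"tz": 3.3,"wx": 0,"wy": 0,"wz": 0},
    {"jaw": 0,"tx": 4.2,"ty": 0,"tz": 3.3,"wx": 0,"wy": 0,"wz": 0},
    {"jaw": 0,"tx": 4.2,"ty": 0,"tz": 3.3,"wx": 0,"wy": 0,"wz": 0},
    {"jaw": 0,"tx": 4.2,"ty": 0,"tz": 3.3,"wx": 0,"wy": 0,"wz": 0},
    {"jaw": 0,"tx": 4.2,"ty": 0,"tz": 3.3,"wx": 0,"wy": 0,"wz": 0},
    {"jaw": 0,"tx": 4.2,"ty": 0,"tz": 3.3,"wx": 0,"wy": 0,"wz": 0},
    {"jaw": 0,"tx": 4.2,"ty": 0,"tz": 3.3,"wx": 0,"wy": 0,"wz": 0},
  ],
  newtons=30,
)

```text
time: 1.2
tool_pos: [0.4173, -0.1431, 0.2039]
ee_rot: [-1.551, -0.291, 0.291]
ft_force: [0.4, -1.5, 0.1]
grip_width: -0.0004
```

Emit:
move_arm(
  targets=[
    {"jaw": 0,"tx": 4.2,"ty": 0,"tz": 3.3,"wx": 0,"wy": 0,"wz": 0},
    {"jaw": 0,"tx": 4.2,"ty": 0,"tz": 3.3,"wx": 0,"wy": 0,"wz": 0},
    {"jaw": 0,"tx": 0,"ty": 0,"tz": 0,"wx": 0,"wy": 0.18,"wz": 0},
    {"jaw": 0,"tx": 0,"ty": 0,"tz": 0,"wx": 0,"wy": 0.18,"wz": 0},
    {"jaw": 0,"tx": 0,"ty": 0,"tz": 0,"wx": 0,"wy": 0,"wz": -0.17},
    {"jaw": 0,"tx": 0,"ty": 0,"tz": 0,"wx": 0,"wy": 0,"wz": -0.17},
    {"jaw": 0,"tx": 0,"ty": 0,"tz": 0,"wx": 0,"wy": 0,"wz": -0.17},
    {"jaw": 0,"tx": 0,"ty": 0,"tz": 0,"wx": 0,"wy": 0,"wz": 0},
  ],
)

```text
time: 2.2
tool_pos: [0.4627, -0.055, 0.1957]
ee_rot: [-1.535, -0.4, -0.382]
ft_force: [1.0, 0.8, 0.1]
grip_width: -0.0001
```

Run:
```python
from h import *
q=sense();print(q['time'],q['tool_pos'],R.from_rotvec(q['ee_rot']).as_matrix().round(3),q['grip_width'],q['ft_force'])
s=snap('wrist','w2');print(np.round(s['extrinsics'],3).tolist())
```

```text
2.2 [ 0.46273496 -0.05499782  0.19570305] [[ 0.878  0.479 -0.011]
 [ 0.011  0.003  1.   ]
 [ 0.479 -0.878 -0.002]] -7.17668663257103e-05 [1.01633388 0.76496594 0.10626339]
[[-0.011, -0.705, -0.709, 0.317], [1.0, -0.01, -0.006, -0.056], [-0.003, -0.71, 0.705, 0.31], [0.0, 0.0, 0.0, 1.0]]
```

View pics/w2.png

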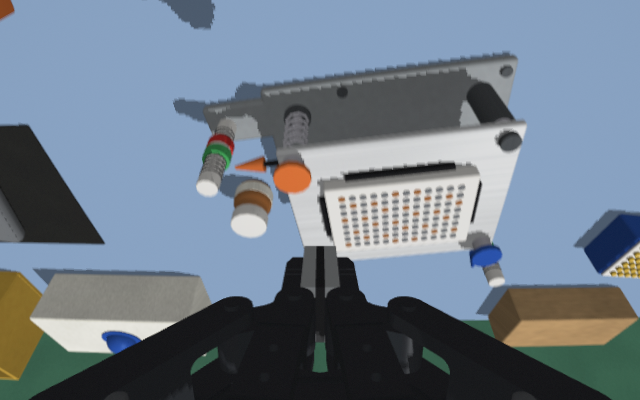

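The wrist picture is inverted, with up pointing towards the robot. The orange pad is at (292,177), its tip at (236,166), the green ring at (217,152) with red above it, and the post top at (207,187). The blue pad is at (486,255), hiding its own scale.

Run:
```python
from h import *
im=cv2.imread('pics/w2.png')
cv2.imwrite('pics/w2z.png',cv2.resize(im[110:210,180:330],None,fx=5,fy=5,interpolation=cv2.INTER_CUBIC))
cv2.imwrite('pics/w2b.png',cv2.resize(im[220:300,440:540],None,fx=6,fy=6,interpolation=cv2.INTER_CUBIC))
```

```text
(no output)
```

View pics/w2z.png

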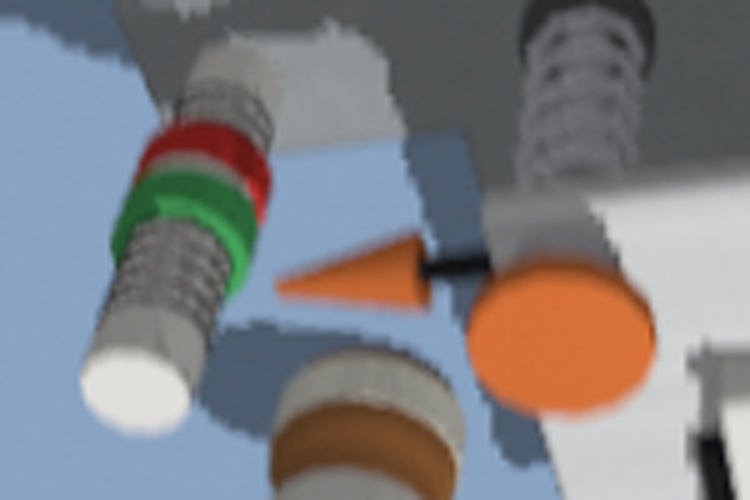

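View pics/w2b.png

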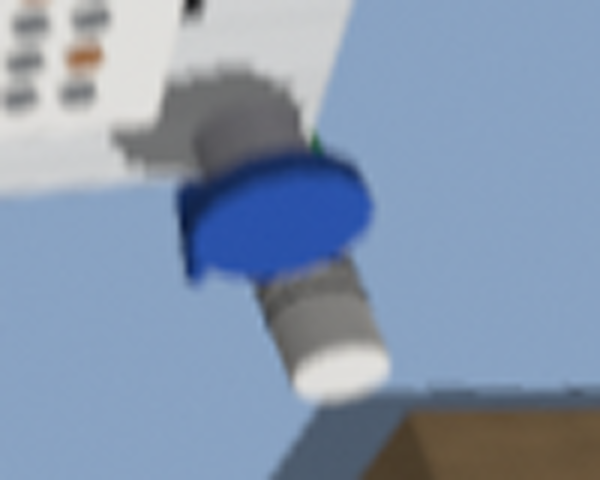

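Run:
```python
from h import *
s=load('w2');T=np.array(s['extrinsics'])
cr=lambda x,y:(x/5+180-.4,y/5+110-.4)
top=plane(s,*cr(137,390),.102);print('post axis',top)
c=s['color']
h=(c[:,:,1].astype(int)-np.maximum(c[:,:,0],c[:,:,2]))>20
r=(c[:,:,0].astype(int)-np.maximum(c[:,:,1],c[:,:,2]))>60
d=T[:2,3]-top[:2];d/=np.linalg.norm(d)
# scan along front meridian of ring: pixel -> colour as function of z
for z in np.arange(.035,.09,.0015):
    p=np.r_[top[:2]+d*.012,z];u,v=proj(s,p)
    col=cv2.getRectSubPix(c,(1,1),(float(u),float(v)))[0,0]
    print(round(z,4),(round(u,1),round(v,1)),col)
x=tri([(s,*cr(563,340)),(load('scene0'),308.6,191.3),(load('top0'),334.6,198.7)]);print('pad tri',x)
print('pad plane',plane(s,*cr(563,338),.103))
tp=cr(277,289);print('tip',tp,plane(s,*tp,.079))
```

```text
post axis [ 0.51450019 -0.14507189  0.102     ]
0.035 (np.float64(226.5), np.float64(128.7)) [100 100  98]
0.0365 (np.float64(226.2), np.float64(129.7)) [99 98 96]
0.038 (np.float64(225.8), np.float64(130.6)) [99 98 97]
0.0395 (np.float64(225.5), np.float64(131.6)) [101 100  98]
0.041 (np.float64(225.2), np.float64(132.5)) [103 101  99]
0.0425 (np.float64(224.9), np.float64(133.5)) [99 89 88]
0.044 (np.float64(224.6), np.float64(134.4)) [96 61 60]
0.0455 (np.float64(224.2), np.float64(135.4)) [104  37  35]
0.047 (np.float64(223.9), np.float64(136.4)) [114  29  27]
0.0485 (np.float64(223.6), np.float64(137.4)) [115  28  26]
0.05 (np.float64(223.3), np.float64(138.4)) [114  28  26]
0.0515 (np.float64(222.9), np.float64(139.4)) [112  28  27]
0.053 (np.float64(222.6), np.float64(140.4)) [113  40  38]
0.0545 (np.float64(222.3), np.float64(141.4)) [116  73  72]
0.056 (np.float64(221.9), np.float64(142.4)) [116 101  96]
0.0575 (np.float64(221.6), np.float64(143.4)) [101 109  96]
0.059 (np.float64(221.2), np.float64(144.5)) [ 75 105  79]
0.0605 (np.float64(220.9), np.float64(145.5)) [48 97 5
[... 570 characters left out ...]
) [110 109 107]
0.077 (np.float64(216.9), np.float64(157.5)) [104 103 102]
0.0785 (np.float64(216.5), np.float64(158.6)) [102 101  99]
0.08 (np.float64(216.2), np.float64(159.7)) [106 105 103]
0.0815 (np.float64(215.8), np.float64(160.9)) [101 100  99]
0.083 (np.float64(215.4), np.float64(162.1)) [101  99  98]
0.0845 (np.float64(215.0), np.float64(163.2)) [108 108 105]
0.086 (np.float64(214.6), np.float64(164.4)) [110 110 108]
0.0875 (np.float64(214.2), np.float64(165.6)) [104 103 102]
0.089 (np.float64(213.8), np.float64(166.8)) [103 102 101]
pad tri [ 0.50286921 -0.0769108   0.10042217]
pad plane [ 0.50159    -0.07584274  0.103     ]
tip (235.0, 167.4) [ 0.51250649 -0.12606195  0.079     ]
```

The orange ring's centre is at z ≈ 0.064, about 15.3 mm under the tip, so the pad has to sink about 11.9 mm. I'll set the tool upright and go over the pad.

Emit:
move_arm(
  targets=[
    {"jaw": 0,"tx": 0,"ty": 0,"tz": 0,"wx": 0,"wy": 0,"wz": 0.17},
    {"jaw": 0,"tx": 0,"ty": 0,"tz": 0,"wx": 0,"wy": 0,"wz": 0.17},
    {"jaw": 0,"tx": 0,"ty": 0,"tz": 0,"wx": 0,"wy": 0,"wz": 0.17},
    {"jaw": 0,"tx": 1.9,"ty": 0,"tz": -1.1,"wx": 0,"wy": 0,"wz": 0},
    {"jaw": 0,"tx": 1.9,"ty": 3,"tz": -1.1,"wx": 0,"wy": 0,"wz": 0},
    {"jaw": 0,"tx": 0,"ty": 3,"tz": 0,"wx": 0,"wy": 0,"wz": 0},
    {"jaw": 0,"tx": 0,"ty": 0,"tz": 0,"wx": 0,"wy": 0,"wz": 0},
  ],
)

```text
time: 3.12
tool_pos: [0.5097, -0.0745, 0.1422]
ee_rot: [-1.571, -0.005, 0.011]
ft_force: [0.2, 0.1, 0.5]
grip_width: -0.0003
```

Run:
```python
from h import *
q=sense();print(q['time'],q['tool_pos'],R.from_rotvec(q['ee_rot']).as_matrix().round(3),q['ft_force'])
s=snap('wrist','w3');print(np.round(s['extrinsics'],3).tolist())
# scene check of orange/blue ring
s=load('scene0');T=np.array(s['extrinsics']);c=s['color']
for nm,a in [('o',(.5145,-.145)),('b',(.6506,.1386))]:
    a=np.array(a);d=T[:2,3]-a;d/=np.linalg.norm(d);print(nm)
    for z in np.arange(.04,.08,.002):
        u,v=proj(s,np.r_[a+d*.012,z]);print(round(z,3),u.round(1),v.round(1),cv2.getRectSubPix(c,(1,1),(float(u),float(v)))[0,0])
```

```text
3.125 [ 0.50969443 -0.07446372  0.1422035 ] [[ 1.    -0.004 -0.01 ]
 [ 0.01   0.     1.   ]
 [-0.004 -1.     0.   ]] [0.24872404 0.13648104 0.47743243]
[[-0.01, -0.959, -0.282, 0.437], [1.0, -0.01, -0.002, -0.075], [-0.001, -0.282, 0.959, 0.312], [0.0, 0.0, 0.0, 1.0]]
o
0.04 284.9 210.2 [123 116 116]
0.042 284.9 209.6 [126  97  97]
0.044 284.8 209.0 [135  75  77]
0.046 284.8 208.3 [142  63  66]
0.048 284.8 207.7 [148  59  62]
0.05 284.7 207.1 [152  64  67]
0.052 284.7 206.5 [150  90  91]
0.054 284.6 205.9 [144 119 115]
0.056 284.6 205.3 [123 127 113]
0.058 284.6 204.7 [100 128 104]
0.06 284.5 204.1 [ 76 124  89]
0.062 284.5 203.5 [ 65 122  81]
0.064 284.4 202.8 [ 59 123  78]
0.066 284.4 202.2 [ 64 128  82]
0.068 284.4 201.6 [ 80 127  92]
0.07 284.3 201.0 [102 123 106]
0.072 284.3 200.4 [114 122 115]
0.074 284.2 199.7 [120 120 118]
0.076 284.2 199.1 [118 116 117]
0.078 284.2 198.5 [118 116 117]
b
0.04 371.4 259.7 [132  71  74]
0.042 371.4 259.1 [138  58  62]
0.044 371.4 258.4 [142  58  63]
0.046 371.5 257.8 [143  69  72]
0.048 371.5 257.1 [141  93  93]
0.05 371.5 256.5 [127 111 103]
0.052 371.6 255.8 [108 121 105]
0.054 371.6 255.1 [ 84 120  93]
0.056 371.6 254.5 [ 68 117  83]
0.058 371.6 253.8 [ 58 116  77]
0.06 371.7 253.1 [ 57 118  77]
0.062 371.7 252.5 [ 65 121  82]
0.064 371.7 251.8 [ 82 124  94]
0.066 371.8 251.1 [114 132 117]
0.068 371.8 250.5 [123 129 123]
0.07 371.8 249.8 [127 127 125]
0.072 371.9 249.1 [133 131 130]
0.074 371.9 248.4 [125 124 123]
0.076 371.9 247.8 [116 116 116]
0.078 371.9 247.1 [111 111 112]
```

View pics/w3.png

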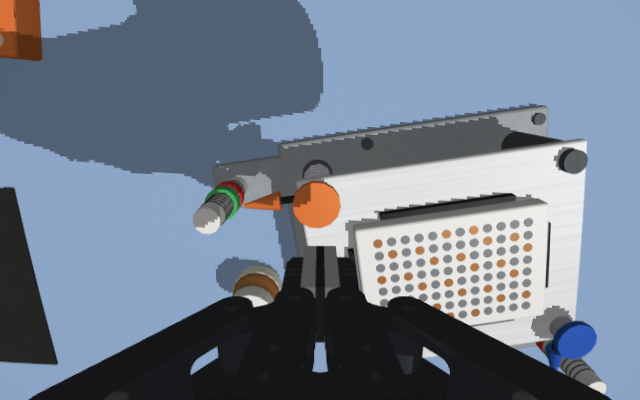

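In this picture the orange pad is at (317,204), the ring at (228,197) and the tip at about (247,203). The scene camera puts the marks at z≈0.063 (orange) and about 0.058 (blue). I'll check the pad position and take a baseline for the tip's height.

```bash
cat >> h.py <<'E'
def pad(s,lo,hi,z,roi=None):
    m=cv2.inRange(cv2.cvtColor(s['color'],cv2.COLOR_RGB2HSV),lo,hi)
    if roi: 
        k=np.zeros_like(m);k[roi[1]:roi[3],roi[0]:roi[2]]=255;m&=k
    cs=cv2.findContours(m,cv2.RETR_EXTERNAL,cv2.CHAIN_APPROX_NONE)[0]
    c=max(cs,key=cv2.contourArea);e=cv2.fitEllipse(c);return e,plane(s,*e[0],z)
E
python3 - <<'E'
from h import *
s=load('w3');print(pad(s,(3,120,150),(18,255,255),.103,(285,175,350,235)))
print(pad(s,(100,150,60),(125,255,255),.103,(540,310,620,370)))
cv2.imwrite('pics/w3z.png',cv2.resize(cv2.imread('pics/w3.png')[165:245,190:350],None,fx=5,fy=5,interpolation=cv2.INTER_CUBIC))
E
```

```text
(((318.30059814453125, 206.14295959472656), (39.2487907409668, 47.73146057128906), 41.697200775146484), array([ 0.50320841, -0.07512913,  0.103     ]))
(((571.4486694335938, 342.5163879394531), (34.13728713989258, 54.97024154663086), 50.37042236328125), array([0.60434873, 0.10783114, 0.103     ]))
```

View pics/w3z.png

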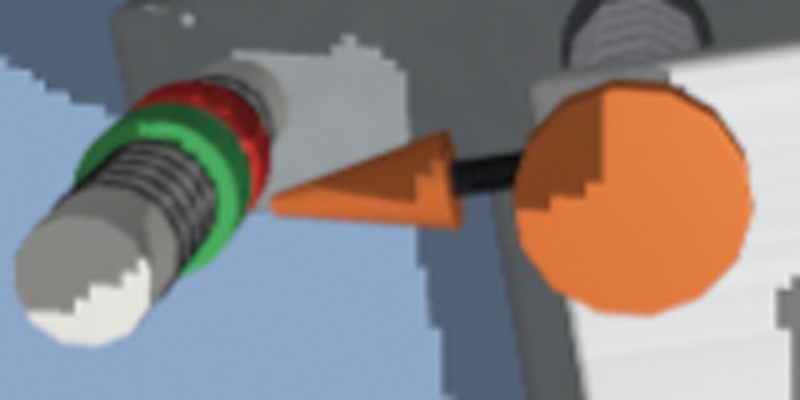

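Emit:
move_arm(
  targets=[
    {"jaw": 0,"tx": -0.7,"ty": 0,"tz": -0.2,"wx": 0,"wy": 0,"wz": 0},
    {"jaw": 0,"tx": 0,"ty": 1.6,"tz": 0,"wx": 0,"wy": 0,"wz": 0},
    {"jaw": 0,"tx": 0,"ty": 1.6,"tz": 0,"wx": 0,"wy": 0,"wz": 0},
    {"jaw": 0,"tx": 0,"ty": 0,"tz": 0,"wx": 0,"wy": 0,"wz": 0},
  ],
)

```text
time: 3.68
tool_pos: [0.5022, -0.0765, 0.1125]
ee_rot: [-1.571, -0.009, 0.008]
ft_force: [-0.5, -0.5, -0.0]
grip_width: 0.0004
```

Emit:
move_arm(
  targets=[
    {"jaw": 0,"tx": 0,"ty": 0.4,"tz": 0,"wx": 0,"wy": 0,"wz": 0},
    {"jaw": 0,"tx": 0,"ty": 0.3,"tz": 0,"wx": 0,"wy": 0,"wz": 0},
    {"jaw": 0,"tx": 0,"ty": 0.3,"tz": 0,"wx": 0,"wy": 0,"wz": 0},
    {"jaw": 0,"tx": 0,"ty": 0,"tz": 0,"wx": 0,"wy": 0,"wz": 0},
  ],
)

```text
time: 4.18
tool_pos: [0.5023, -0.0765, 0.1016]
ee_rot: [-1.571, -0.008, 0.009]
ft_force: [-0.5, 1.2, 0.3]
grip_width: -0.0001
```

Emit:
move_arm(
  targets=[
    {"jaw": 0,"tx": 0,"ty": 0.2,"tz": 0,"wx": 0,"wy": 0,"wz": 0},
    {"jaw": 0,"tx": 0,"ty": 0.2,"tz": 0,"wx": 0,"wy": 0,"wz": 0},
    {"jaw": 0,"tx": 0,"ty": 0,"tz": 0,"wx": 0,"wy": 0,"wz": 0},
  ],
)

```text
time: 4.55
tool_pos: [0.5023, -0.0765, 0.0976]
ee_rot: [-1.571, -0.008, 0.009]
ft_force: [0.6, 0.3, 0.5]
grip_width: -0.0002
```

Run:
```python
from h import *
s=snap('wrist','w4');q=sense();print(q['tool_pos'],q['ft_force'])
cv2.imwrite('pics/w4z.png',cv2.resize(cv2.imread('pics/w4.png')[200:330,180:360],None,fx=4,fy=4,interpolation=cv2.INTER_CUBIC))
```

```text
[ 0.50237876 -0.07653778  0.09770023] [-0.93041133 -0.20993207  0.35205596]
```

View pics/w4z.png

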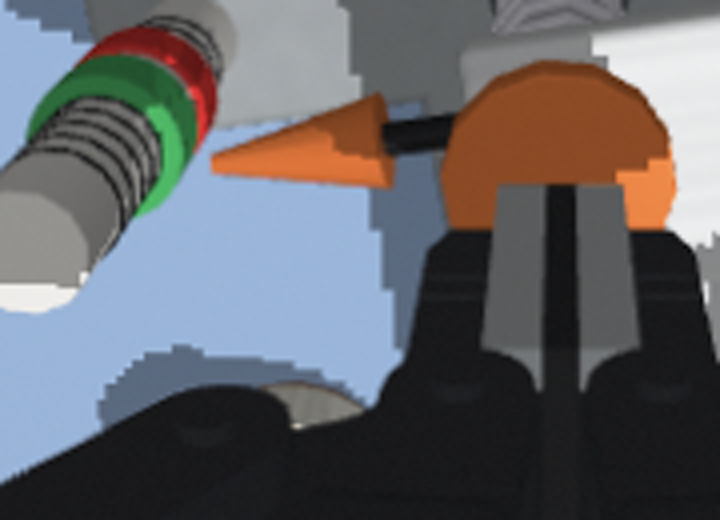

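Run:
```python
from h import *
s=load('w4');q=sense();print(proj(s,q['tool_pos']),q['time'])
p=q['tool_pos']
for dx in(-.011,.011):print(proj(s,p+[dx,0,0]))
for z in (.103,.098): print(z,proj(s,[.502,-.0765,z]),plane(s,180+560/4,200+63/4,z))
print(tri([(load('w3'),316.7,204.5),(load('w2'),180+563/5,110+338/5),(load('top0'),334.6,198.7)]))
for f in ('w4','w3'): print(proj(load(f),[.5145,-.145,.102]))
```

```text
[319.08843023 241.2835654 ] 4.6
[319.30392161 221.14186038]
[318.8806495  260.71058497]
0.103 [319.14306634 244.80276021] [ 0.48664978 -0.07623547  0.103     ]
0.098 [319.16786733 240.8341596 ] [ 0.48839202 -0.07621821  0.098     ]
[ 0.50179353 -0.07652645  0.1033995 ]
[186.03080198 264.68503509]
[206.90273903 221.7029537 ]
```

Run:
```python
from h import *
s=load('w4');p=sense()['tool_pos']
for dx in(-.011,-.007,0):print(dx,[(h,proj(s,p+[dx,0,h])[1].round(1)) for h in(0,.005,.01,.015,.02,.03)])
s=snap('scene','s4')
cv2.imwrite('pics/s4z.png',cv2.resize(cv2.imread('pics/s4.png')[130:280,255:395],None,fx=4,fy=4,interpolation=cv2.INTER_CUBIC))
```

```text
-0.011 [(0, np.float64(221.1)), (0.005, np.float64(224.6)), (0.01, np.float64(228.3)), (0.015, np.float64(232.2)), (0.02, np.float64(236.4)), (0.03, np.float64(245.4))]
-0.007 [(0, np.float64(228.6)), (0.005, np.float64(232.2)), (0.01, np.float64(236.1)), (0.015, np.float64(240.2)), (0.02, np.float64(244.5)), (0.03, np.float64(254.0))]
0 [(0, np.float64(241.3)), (0.005, np.float64(245.3)), (0.01, np.float64(249.4)), (0.015, np.float64(253.9)), (0.02, np.float64(258.5)), (0.03, np.float64(268.8))]
```

View pics/s4z.png

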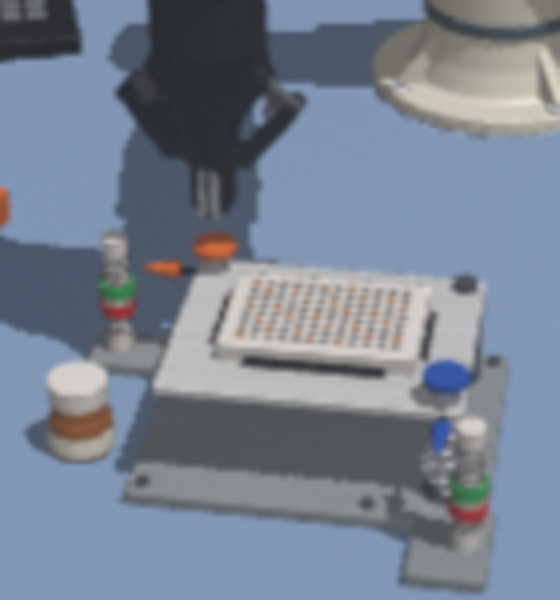

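View pics/w4.png

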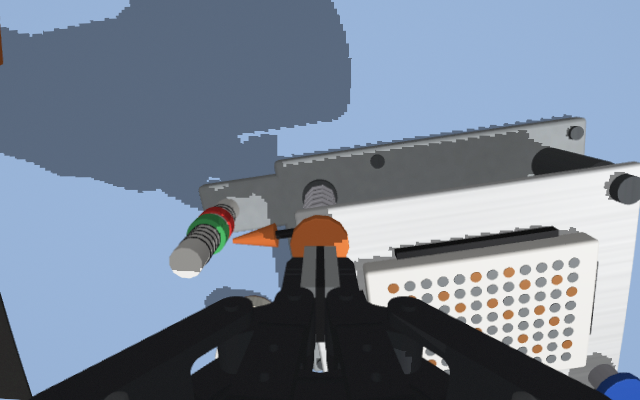

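The fingertips are not touching. The scene view (tip at (307,184), pad at (309,191)) and the wrist view both put the real fingertips about 25 mm above the reported TCP. I'll go down in small steps and watch the force.

Emit:
move_arm(
  targets=[
    {"jaw": 0,"tx": 0,"ty": 0.4,"tz": 0,"wx": 0,"wy": 0,"wz": 0},
    {"jaw": 0,"tx": 0,"ty": 0.4,"tz": 0,"wx": 0,"wy": 0,"wz": 0},
    {"jaw": 0,"tx": 0,"ty": 0.4,"tz": 0,"wx": 0,"wy": 0,"wz": 0},
    {"jaw": 0,"tx": 0,"ty": 0,"tz": 0,"wx": 0,"wy": 0,"wz": 0},
  ],
)

```text
time: 5.15
tool_pos: [0.5021, -0.0765, 0.0853]
ee_rot: [-1.571, -0.008, 0.009]
ft_force: [-0.2, 0.2, 0.1]
grip_width: 0.0003
```

Run:
```python
from h import *
s=snap('wrist','w5');q=sense();print(q['time'],q['tool_pos'],q['ft_force'])
s=snap('scene','s5')
a=cv2.resize(cv2.imread('pics/w5.png')[200:330,180:360],(360*2-300+0,300));b=cv2.resize(cv2.imread('pics/s5.png')[160:235,265:355],(360,300),interpolation=cv2.INTER_CUBIC)
cv2.imwrite('pics/c5.png',np.hstack([a,b]))
```

```text
5.2 [ 0.50232609 -0.07655274  0.08559005] [ 0.35373275 -0.02789261 -0.18141095]
```

View pics/c5.png

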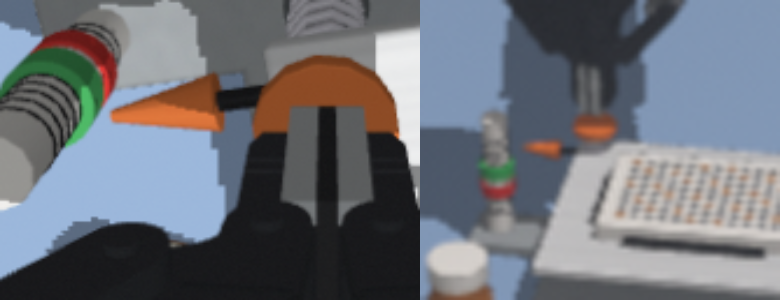

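The scene view shows the fingertips just above the orange pad, with no contact yet.

Emit:
move_arm(
  targets=[
    {"jaw": 0,"tx": 0,"ty": 0.4,"tz": 0,"wx": 0,"wy": 0,"wz": 0},
    {"jaw": 0,"tx": 0,"ty": 0.3,"tz": 0,"wx": 0,"wy": 0,"wz": 0},
    {"jaw": 0,"tx": 0,"ty": 0,"tz": 0,"wx": 0,"wy": 0,"wz": 0},
  ],
)

```text
time: 5.62
tool_pos: [0.5022, -0.0765, 0.0784]
ee_rot: [-1.571, -0.008, 0.009]
ft_force: [-0.4, 0.1, -0.0]
grip_width: 0.0
```

Emit:
move_arm(
  targets=[
    {"jaw": 0,"tx": 0,"ty": 0.3,"tz": 0,"wx": 0,"wy": 0,"wz": 0},
    {"jaw": 0,"tx": 0,"ty": 0,"tz": 0,"wx": 0,"wy": 0,"wz": 0},
  ],
)

```text
time: 5.88
tool_pos: [0.5023, -0.0765, 0.0755]
ee_rot: [-1.571, -0.008, 0.009]
ft_force: [-0.4, -0.8, -0.9]
grip_width: -0.0001
```

```bash
cat > look.py <<'E'
from h import *
import sys
n=sys.argv[1]
s=snap('wrist','w'+n);q=sense();print(q['time'],q['tool_pos'],q['ft_force'])
s=snap('scene','s'+n)
r=[int(x) for x in sys.argv[2:10]]
def cp(f,r,w): 
    i=cv2.imread(f)[r[1]:r[3],r[0]:r[2]];return cv2.resize(i,(w,400),interpolation=cv2.INTER_CUBIC)
cv2.imwrite(f'pics/c{n}.png',np.hstack([cp(f'pics/w{n}.png',r[:4],400),cp(f'pics/s{n}.png',r[4:],400)]))
E
python3 look.py 6 160 200 340 380 265 150 355 240
```

```text
5.925 [ 0.50236579 -0.07651501  0.07568497] [-0.69790453  0.7733135  -0.06216331]
```

View pics/c6.png

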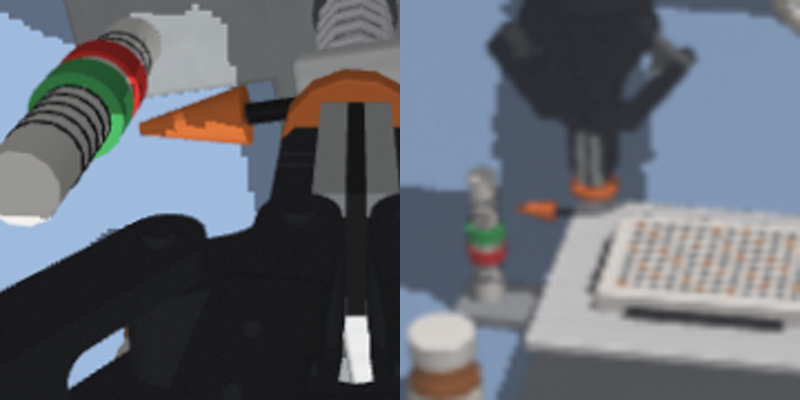

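The fingertips are almost on the pad. I'll continue gently.

Emit:
move_arm(
  targets=[
    {"jaw": 0,"tx": 0,"ty": 0.2,"tz": 0,"wx": 0,"wy": 0,"wz": 0},
    {"jaw": 0,"tx": 0,"ty": 0,"tz": 0,"wx": 0,"wy": 0,"wz": 0},
  ],
)

```text
time: 6.22
tool_pos: [0.5027, -0.0766, 0.074]
ee_rot: [-1.571, -0.009, 0.008]
ft_force: [0.2, -0.8, 1.3]
grip_width: 0.0001
```

Emit:
move_arm(
  targets=[
    {"jaw": 0,"tx": 0,"ty": 0.2,"tz": 0,"wx": 0,"wy": 0,"wz": 0},
    {"jaw": 0,"tx": 0,"ty": 0,"tz": 0,"wx": 0,"wy": 0,"wz": 0},
  ],
)

```text
time: 6.48
tool_pos: [0.5029, -0.0768, 0.0722]
ee_rot: [-1.571, -0.009, 0.008]
ft_force: [0.7, -0.9, 4.5]
grip_width: -0.0001
```

Emit:
move_arm(
  targets=[
    {"jaw": 0,"tx": 0,"ty": 0.2,"tz": 0,"wx": 0,"wy": 0,"wz": 0},
    {"jaw": 0,"tx": 0,"ty": 0,"tz": 0,"wx": 0,"wy": 0,"wz": 0},
  ],
)

```text
time: 6.72
tool_pos: [0.5028, -0.077, 0.0701]
ee_rot: [-1.572, -0.009, 0.008]
ft_force: [1.4, -3.9, 5.5]
grip_width: -0.0002
```

Contact came at TCP z≈0.0738. I'll press about halfway and look.

Emit:
move_arm(
  targets=[
    {"jaw": 0,"tx": 0,"ty": 0.2,"tz": 0,"wx": 0,"wy": 0,"wz": 0},
    {"jaw": 0,"tx": 0,"ty": 0.2,"tz": 0,"wx": 0,"wy": 0,"wz": 0},
    {"jaw": 0,"tx": 0,"ty": 0,"tz": 0,"wx": 0,"wy": 0,"wz": 0},
  ],
)

```text
time: 7.1
tool_pos: [0.5029, -0.0773, 0.0662]
ee_rot: [-1.572, -0.009, 0.008]
ft_force: [1.3, -4.9, 5.0]
grip_width: 0.0002
```

```bash
python3 look.py 7 160 200 340 380 265 150 355 240
```

```text
7.15 [ 0.50292976 -0.07733453  0.06628622] [ 0.22133197 -5.17602433  5.79445841]
```

View pics/c7.png

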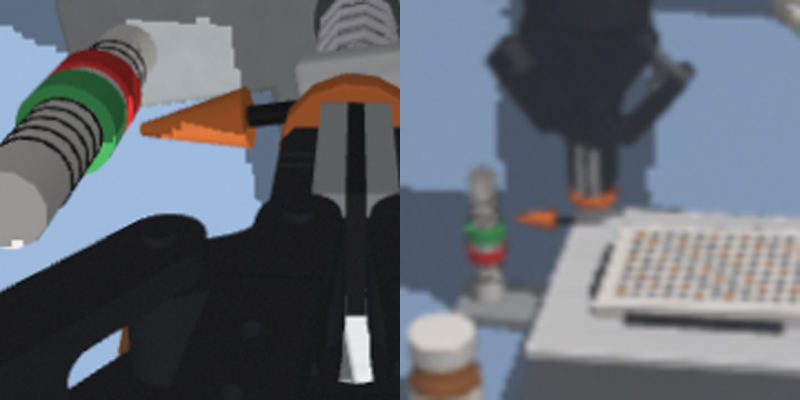

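```bash
cat > tipz.py <<'E'
from h import *
import sys
def cone(f):
    s=load(f);c=s['color'].astype(int)[170:235,285:302].astype(int)
    w=np.clip(c[:,:,0]-c[:,:,2]-10,0,None).astype(float)
    v,u=np.mgrid[170:235,285:302];return (w*u).sum()/w.sum(),(w*v).sum()/w.sum(),w.sum()
if __name__=='__main__':
    for f in sys.argv[1:]: print(f,np.round(cone(f),2))
    s=load('scene0');print([proj(s,[.5105,-.115,z]).round(2) for z in(.079,.069,.059)])
E
python3 tipz.py scene0 s4 s5 s6 s7
python3 - <<'E'
from h import *
for f in ('s6','s7'):
    c=load(f)['color'];print(c[195:207,286:302,0].astype(int)-c[195:207,286:302,2])
s=load('w7');
for nm,(x,y) in {'tip':(141,128),'ptop':(0,0)}.items():
    u,v=160+x*.45,200+y*.45
    print(nm,u,v,[ (z,plane(s,u,v,z).round(4)) for z in(.079,.07,.065)])
s=load('w6');u,v=160+141*.45,200+127*.45;print(u,v,[ (z,plane(s,u,v,z).round(4)) for z in(.079,.07,.065)])
E
```

```text
scene0 [ 293.41  199.5  2383.  ]
s4 [ 293.45  199.34 3048.  ]
s5 [ 293.45  199.33 3054.  ]
s6 [ 293.49  199.41 2981.  ]
s7 [ 293.48  201.   2914.  ]
[array([294.71, 196.91]), array([294.87, 200.01]), array([295.03, 203.09])]
[[ -3 -18 -27 -28 -23 -15  -5  18  39  46  51  57  63  47   5 -24]
 [ -4 -17 -27 -26 -12  19  49  93 125 129 127 129 127  97  24 -19]
 [ -1 -17 -27 -26  -9  25  55  85 104 109 116 120 119  86  17  -9]
 [  2 -13 -25 -27 -26 -19 -11  11  32  47  67  82  87  65   9 -14]
 [  3  -8 -22 -27 -28 -28 -27 -24 -21 -13   5  23  38  31  -4 -24]
 [  0 -11 -22 -26 -26 -27 -27 -27 -27 -27 -25 -22 -16 -16 -25 -26]
 [-13 -19 -22 -27 -27 -27 -27 -28 -27 -28 -28 -27 -27 -27 -27 -24]
 [-19 -17 -20 -26 -27 -28 -27 -28 -27 -28 -28 -27 -27 -27 -27 -22]
 [-16  -9 -10 -22 -27 -27 -27 -28 -27 -27 -28 -27 -27 -27 -26 -18]
 [ -6   8   9 -14 -26 -27 -27 -27 -27 -27 -28 -28 -27 -27 -24 -11]
 [ 17  31  28  -9 -26 -27 -28 -27 -27 -28 -27 -28 -27 -27 -18  -6]
 [ 56  69  50  -3 -25 -27 -27 -27 -27 -27 -27 -28 -27 -24 -12  -2]]
[[ -3 -18 -27 -28 -28 -28 -28 -28 -28 -27 -27 -27 -27 -26 -26 -27]
 [ 
[... 487 characters left out ...]
 -28 -28 -28 -28 -28 -28 -28 -26 -27 -27 -25]
 [ -8   4   3 -15 -26 -28 -28 -28 -28 -28 -28 -28 -28 -27 -27 -23]
 [ 17  31  24 -10 -26 -27 -28 -28 -28 -28 -28 -27 -28 -28 -27 -17]
 [ 57  69  49  -4 -26 -28 -28 -27 -28 -28 -28 -28 -28 -27 -24 -11]]
tip 223.45 257.6 [(0.079, array([ 0.5067, -0.1236,  0.079 ])), (0.07, array([ 0.5111, -0.1263,  0.07  ])), (0.065, array([ 0.5136, -0.1277,  0.065 ]))]
ptop 160.0 200.0 [(0.079, array([ 0.4779, -0.1513,  0.079 ])), (0.07, array([ 0.4806, -0.1556,  0.07  ])), (0.065, array([ 0.4822, -0.1579,  0.065 ]))]
223.45 257.15 [(0.079, array([ 0.5103, -0.1255,  0.079 ])), (0.07, array([ 0.5147, -0.1281,  0.07  ])), (0.065, array([ 0.5171, -0.1296,  0.065 ]))]
```

The pointer is down about 7 mm, measured in both the scene and wrist views. That means the pad started moving at TCP z≈0.0718. I'll go 4 mm further and check.

Emit:
move_arm(
  targets=[
    {"jaw": 0,"tx": 0,"ty": 0.2,"tz": 0,"wx": 0,"wy": 0,"wz": 0},
    {"jaw": 0,"tx": 0,"ty": 0.2,"tz": 0,"wx": 0,"wy": 0,"wz": 0},
    {"jaw": 0,"tx": 0,"ty": 0,"tz": 0,"wx": 0,"wy": 0,"wz": 0},
  ],
)

```text
time: 7.58
tool_pos: [0.5031, -0.0776, 0.0624]
ee_rot: [-1.573, -0.01, 0.008]
ft_force: [1.7, -5.6, 6.5]
grip_width: 0.0001
```

```bash
python3 look.py 8 170 200 300 330 265 170 325 230
python3 - <<'E'
from h import *
def prof(f):
    c=load(f)['color'].astype(float);w=np.clip(c[190:210,292:298,0]-c[190:210,292:298,2]+28,0,None);w[w<12]=0
    v=np.arange(190,210)[:,None];return (w*v).sum()/w.sum()
for f in('scene0','s6','s7','s8'):print(f,prof(f))
E
```

```text
7.625 [ 0.50309254 -0.07756004  0.06249105] [ 0.699699   -5.57540303  6.43449493]
scene0 196.56490872210952
s6 196.57131313131313
s7 198.68975650713685
s8 200.0329035126723
```

View pics/c8.png

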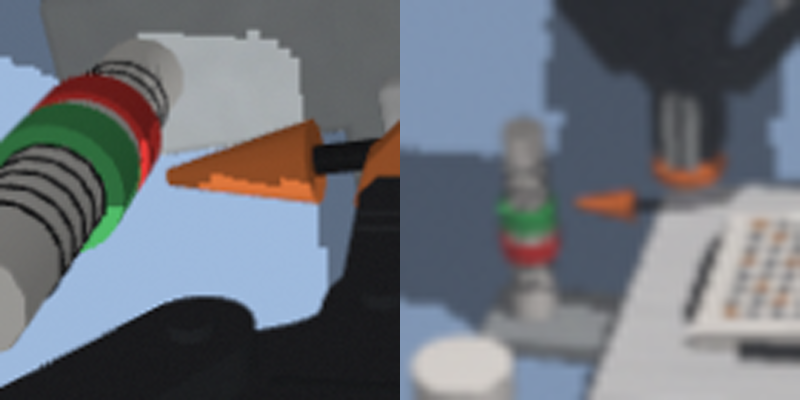

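The pointer is about 12 mm down and the mark is about 15.5 mm down. I'll go 2.8 mm more and hold.

Emit:
move_arm(
  targets=[
    {"jaw": 0,"tx": 0,"ty": 0.14,"tz": 0,"wx": 0,"wy": 0,"wz": 0},
    {"jaw": 0,"tx": 0,"ty": 0.14,"tz": 0,"wx": 0,"wy": 0,"wz": 0},
    {"jaw": 0,"tx": 0,"ty": 0,"tz": 0,"wx": 0,"wy": 0,"wz": 0},
    {"jaw": 0,"tx": 0,"ty": 0,"tz": 0,"wx": 0,"wy": 0,"wz": 0},
    {"jaw": 0,"tx": 0,"ty": 0,"tz": 0,"wx": 0,"wy": 0,"wz": 0},
  ],
)

```text
time: 8.3
tool_pos: [0.5032, -0.0777, 0.0599]
ee_rot: [-1.573, -0.01, 0.008]
ft_force: [0.9, -6.4, 6.3]
grip_width: -0.0002
```

```bash
python3 look.py 9 170 200 300 330 265 170 325 230
python3 - <<'E'
from h import *
def prof(f):
    c=load(f)['color'].astype(float);w=np.clip(c[190:210,292:298,0]-c[190:210,292:298,2]+28,0,None);w[w<12]=0
    v=np.arange(190,210)[:,None];return (w*v).sum()/w.sum()
for f in('scene0','s6','s7','s8','s9'):print(f,prof(f))
s=load('s9')
for z in(.059,.064,.069): print(z,proj(s,[.5125,-.126,z]),proj(s,[.5145,-.145,z]))
c=s['color'].astype(int);g=np.clip(c[195:212,278:291,1]-(c[195:212,278:291,0]+c[195:212,278:291,2])//2,0,None);v,u=np.mgrid[195:212,278:291];print('ring',(g*u).sum()/g.sum(),(g*v).sum()/g.sum())
E
```

```text
8.35 [ 0.50323276 -0.07770571  0.05988994] [ 0.9858812  -6.10076869  7.5328722 ]
scene0 196.56490872210952
s6 196.57131313131313
s7 198.68975650713685
s8 200.0329035126723
s9 200.89428448646325
0.059 [291.04543477 202.80266223] [284.39481492 202.04514236]
0.064 [290.9595564  201.26755816] [284.29704999 200.51301167]
0.069 [290.87340318 199.72680313] [284.19897665 198.97526115]
ring 283.73620798985417 202.26949904882687
```

View pics/c9.png

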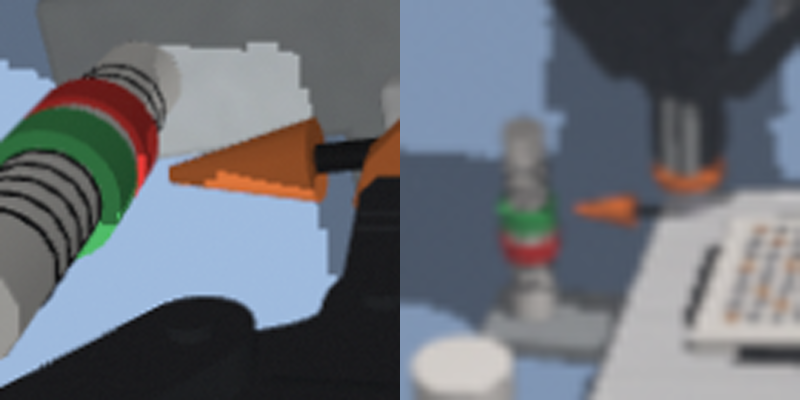

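The pointer is about 15 mm down, level with the green ring. The scene crop shows the tip at (575,209) beside green at (527,213). I'll nudge it slightly and hold.

Emit:
move_arm(
  targets=[
    {"jaw": 0,"tx": 0,"ty": 0.06,"tz": 0,"wx": 0,"wy": 0,"wz": 0},
    {"jaw": 0,"tx": 0,"ty": 0,"tz": 0,"wx": 0,"wy": 0,"wz": 0},
    {"jaw": 0,"tx": 0,"ty": 0,"tz": 0,"wx": 0,"wy": 0,"wz": 0},
    {"jaw": 0,"tx": 0,"ty": 0,"tz": 0,"wx": 0,"wy": 0,"wz": 0},
    {"jaw": 0,"tx": 0,"ty": 0,"tz": 0,"wx": 0,"wy": 0,"wz": 0},
    {"jaw": 0,"tx": 0,"ty": 0,"tz": 0,"wx": 0,"wy": 0,"wz": 0},
    {"jaw": 0,"tx": 0,"ty": 0,"tz": 0,"wx": 0,"wy": 0,"wz": 0},
    {"jaw": 0,"tx": 0,"ty": 0,"tz": 0,"wx": 0,"wy": 0,"wz": 0},
  ],
)

```text
time: 9.4
tool_pos: [0.5033, -0.0777, 0.0593]
ee_rot: [-1.573, -0.01, 0.008]
ft_force: [0.2, -5.8, 7.6]
grip_width: 0.0003
```

Emit:
move_arm(
  targets=[
    {"jaw": 0,"tx": 0,"ty": -0.3,"tz": 0,"wx": 0,"wy": 0,"wz": 0},
    {"jaw": 0,"tx": 0,"ty": -0.4,"tz": 0,"wx": 0,"wy": 0,"wz": 0},
    {"jaw": 0,"tx": 0,"ty": -0.6,"tz": 0,"wx": 0,"wy": 0,"wz": 0},
    {"jaw": 0,"tx": 0,"ty": -1,"tz": 0,"wx": 0,"wy": 0,"wz": 0},
    {"jaw": 0,"tx": 0,"ty": -3,"tz": 0,"wx": 0,"wy": 0,"wz": 0},
    {"jaw": 0,"tx": 0,"ty": -4,"tz": 0,"wx": 0,"wy": 0,"wz": 0},
    {"jaw": 0,"tx": 0,"ty": -3,"tz": 0,"wx": 0,"wy": 0,"wz": 0},
  ],
)

```text
time: 10.28
tool_pos: [0.502, -0.0757, 0.1825]
ee_rot: [-1.569, -0.008, 0.009]
ft_force: [0.7, 0.2, -0.6]
grip_width: 0.0002
```

```bash
python3 look.py 10 0 0 640 400 255 150 395 290
python3 - <<'E'
from h import *
def prof(f):
    c=load(f)['color'].astype(float);w=np.clip(c[190:210,292:298,0]-c[190:210,292:298,2]+28,0,None);w[w<12]=0
    v=np.arange(190,210)[:,None];return (w*v).sum()/w.sum()
for f in('scene0','s10'):print(f,prof(f))
E
```

```text
10.325 [ 0.50409819 -0.07620331  0.18659203] [ 1.77775714 -0.50372967  4.66322097]
scene0 196.56490872210952
s10 196.51918559122944
```

View pics/c10.png

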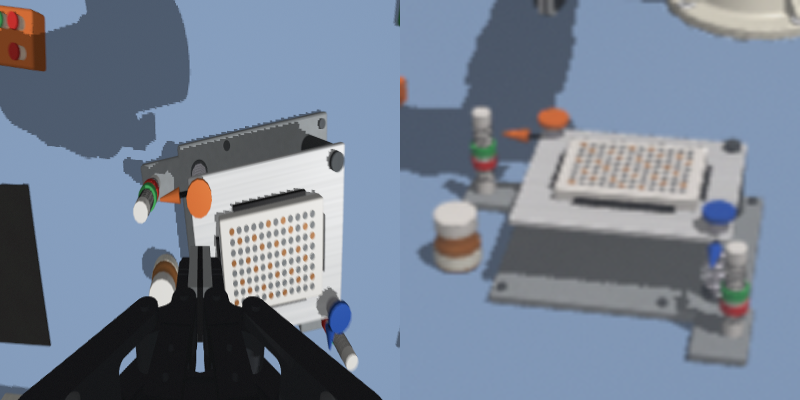

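Orange has sprung back fully: its pointer row in the scene image is 196.52, against 196.56 at rest. For blue I'll turn the tool about 72° so the wrist camera sees its scale from the side.

Run:
```python
from h import *
print(sense()['qpos'].round(3))
```

```text
[ 0.158  0.178 -0.039 -0.    -1.348 -1.718]
```

Emit:
move_arm(
  targets=[
    {"jaw": 0,"tx": 2.2,"ty": 0,"tz": 4.9,"wx": 0,"wy": 0,"wz": 0},
    {"jaw": 0,"tx": 2.2,"ty": 0,"tz": 4.9,"wx": 0,"wy": 0,"wz": 0},
    {"jaw": 0,"tx": 2.2,"ty": 0,"tz": 4.9,"wx": 0,"wy": 0,"wz": 0},
    {"jaw": 0,"tx": 0,"ty": 0,"tz": 0,"wx": 0,"wy": -0.18,"wz": 0},
    {"jaw": 0,"tx": 0,"ty": 0,"tz": 0,"wx": 0,"wy": -0.18,"wz": 0},
    {"jaw": 0,"tx": 0,"ty": 0,"tz": 0,"wx": 0,"wy": -0.18,"wz": 0},
    {"jaw": 0,"tx": 0,"ty": 0,"tz": 0,"wx": 0,"wy": -0.18,"wz": 0},
    {"jaw": 0,"tx": 0,"ty": 0,"tz": 0,"wx": 0,"wy": -0.18,"wz": 0},
  ],
)

```text
time: 11.38
tool_pos: [0.5657, 0.0718, 0.18]
ee_rot: [-1.448, -0.713, 0.717]
ft_force: [-0.1, -0.1, 0.9]
grip_width: 0.0002
```

Emit:
move_arm(
  targets=[
    {"jaw": 0,"tx": 0,"ty": 0,"tz": 0,"wx": 0,"wy": -0.18,"wz": 0},
    {"jaw": 0,"tx": 0,"ty": 0,"tz": 0,"wx": 0,"wy": -0.18,"wz": 0},
    {"jaw": 0,"tx": 0,"ty": 0,"tz": 0,"wx": 0,"wy": 0,"wz": -0.17},
    {"jaw": 0,"tx": 0,"ty": 0,"tz": 0,"wx": 0,"wy": 0,"wz": -0.17},
    {"jaw": 0,"tx": 0,"ty": 0,"tz": 0,"wx": 0,"wy": 0,"wz": 0},
  ],
)

```text
time: 12.0
tool_pos: [0.5659, 0.0693, 0.1807]
ee_rot: [-1.12, -1.163, 0.722]
ft_force: [1.2, 0.5, -0.0]
grip_width: -0.0002
```

```bash
python3 look.py 11 0 0 640 400 335 210 395 270;python3 - <<'E'
from h import *
q=sense();print(R.from_rotvec(q['ee_rot']).as_matrix().round(3))
E
```

```text
12.05 [0.56611981 0.07008451 0.18077172] [-0.44657269  0.60016552 -1.21129305]
[[ 0.28   0.097 -0.955]
 [ 0.9    0.318  0.297]
 [ 0.333 -0.943  0.002]]
```

View pics/c11.png

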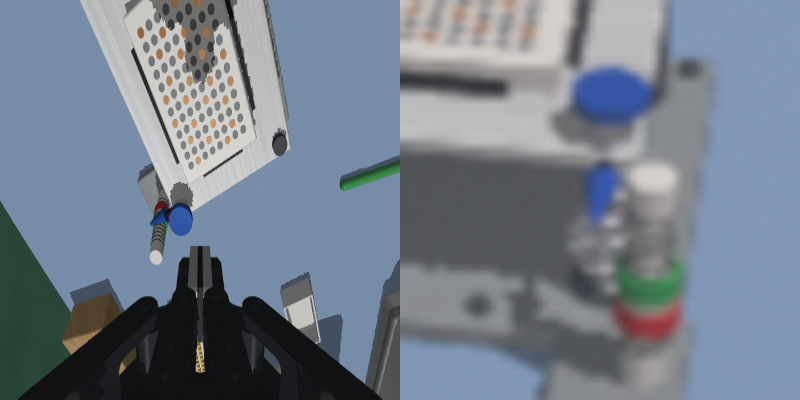

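The wrist picture now shows the blue pad at about (290,218) and its post at about (253,235), partly behind the pointer. The scene crop shows the blue pointer and the green and red rings clearly.

Run:
```python
from h import *
cv2.imwrite('pics/w11z.png',cv2.resize(cv2.imread('pics/w11.png')[160:280,210:330],None,fx=5,fy=5,interpolation=cv2.INTER_CUBIC))
```

```text
(no output)
```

View pics/w11z.png

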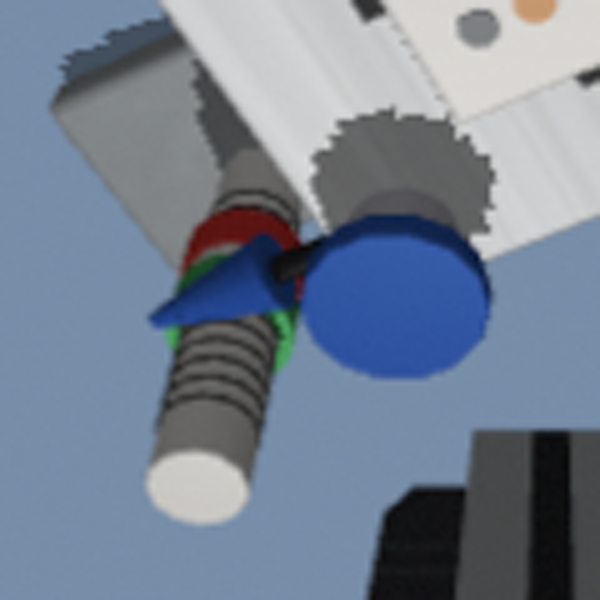

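Run:
```python
from h import *
s=load('w11');T=np.array(s['extrinsics']);c=s['color']
cr=lambda x,y:(x/5+210-.4,y/5+160-.4)
a=plane(s,*cr(198,487),.102);print('axis',a, 'tri',tri([(s,*cr(198,487)),(load('scene0'),372.8,236.3),(load('top0'),267.3,154.5)]))
print('pad',plane(s,*cr(397,297),.103), tri([(s,*cr(397,297)),(load('scene0'),366.6,224.1),(load('top0'),275.9,168.7)]))
print('tip',plane(s,*cr(150,320),.079))
d=T[:2,3]-a[:2];d/=np.linalg.norm(d)
for z in np.arange(.036,.066,.0015):
    u,v=proj(s,np.r_[a[:2]+d*.012,z]);print(round(z,4),((u+.4-210)*5).round(),((v+.4-160)*5).round(),cv2.getRectSubPix(c,(1,1),(float(u),float(v)))[0,0])
s=load('s11');T=np.array(s['extrinsics']);c=s['color'];d=T[:2,3]-a[:2];d/=np.linalg.norm(d)
for z in np.arange(.044,.072,.002):
    u,v=proj(s,np.r_[a[:2]+d*.012,z]);print(round(z,3),u.round(1),v.round(1),cv2.getRectSubPix(c,(1,1),(float(u),float(v)))[0,0])
```

```text
axis [0.64962783 0.13901366 0.102     ] tri [0.65037597 0.13888239 0.10104134]
pad [0.60273345 0.10952611 0.103     ] [0.60388312 0.11151586 0.09933072]
tip [0.65382627 0.11940388 0.079     ]
0.036 260.0 201.0 [93 93 91]
0.0375 259.0 205.0 [65 57 56]
0.039 258.0 210.0 [67 32 31]
0.0405 257.0 215.0 [85 23 21]
0.042 256.0 219.0 [90 20 18]
0.0435 255.0 224.0 [90 21 19]
0.045 254.0 229.0 [87 21 21]
0.0465 253.0 233.0 [76 23 30]
0.048 252.0 238.0 [54 27 46]
0.0495 251.0 243.0 [33 31 63]
0.051 250.0 248.0 [16 35 74]
0.0525 249.0 253.0 [18 37 79]
0.054 248.0 258.0 [20 41 87]
0.0555 247.0 263.0 [22 45 94]
0.057 246.0 268.0 [ 23  48 101]
0.0585 245.0 273.0 [ 26  51 107]
0.06 243.0 278.0 [ 26  54 116]
0.0615 242.0 283.0 [ 28  59 124]
0.063 241.0 288.0 [ 31  62 132]
0.0645 240.0 293.0 [ 32  64 136]
0.066 239.0 299.0 [ 33  67 141]
0.044 371.7 258.2 [147  60  65]
0.046 371.7 257.6 [146  78  81]
0.048 371.8 256.9 [142 102 100]
0.05 371.8 256.2 [125 119 108]
0.052 371.8 255.6 [103 124 103]
0.054 371.9 254.9 [ 79 123  91]
0.056 371.9 254.3 [ 65 120  82]
0.058 371.9 253.6 [ 59 120  79]
0.06 371.9 252.9 [ 60 122  80]
0.062 372.0 252.3 [ 71 123  86]
0.064 372.0 251.6 [ 95 129 104]
0.066 372.0 250.9 [125 136 125]
0.068 372.1 250.3 [128 131 126]
0.07 372.1 249.6 [132 132 131]
```

The blue post is at (0.650,0.139) and its mark at z≈0.058. The marks differ by 5–6 mm in both views, so the drop is about 21 mm and the pad has to sink about 15.2 mm. Going over the blue pad now.

Emit:
move_arm(
  targets=[
    {"jaw": 0,"tx": 0,"ty": 0,"tz": 0,"wx": 0,"wy": 0,"wz": 0.17},
    {"jaw": 0,"tx": 0,"ty": 0,"tz": 0,"wx": 0,"wy": 0,"wz": 0.17},
    {"jaw": 0,"tx": 2.5,"ty": 0,"tz": -1.2,"wx": 0,"wy": 0,"wz": 0},
    {"jaw": 0,"tx": 2.5,"ty": 0,"tz": -1.2,"wx": 0,"wy": 0,"wz": 0},
    {"jaw": 0,"tx": 0,"ty": 3,"tz": 0,"wx": 0,"wy": 0,"wz": 0},
    {"jaw": 0,"tx": 0,"ty": 3,"tz": 0,"wx": 0,"wy": 0,"wz": 0},
    {"jaw": 0,"tx": 0,"ty": 0,"tz": 0,"wx": 0,"wy": 0,"wz": 0},
  ],
)

```text
time: 12.98
tool_pos: [0.6024, 0.1128, 0.1182]
ee_rot: [-1.334, -0.981, 0.992]
ft_force: [-0.1, 0.7, 0.3]
grip_width: 0.0001
```

```bash
python3 look.py 12 0 0 640 400 315 180 405 270;python3 - <<'E'
from h import *
q=sense();M=R.from_rotvec(q['ee_rot']).as_matrix();print(M.round(3), M.T@(np.array([.6035,.11,.075])-q['tool_pos']))
E
```

```text
13.025 [0.60387928 0.11275496 0.12059939] [-0.64199723 -0.12565063  0.38158018]
[[ 0.294  0.    -0.956]
 [ 0.956 -0.001  0.294]
 [-0.001 -1.    -0.001]] [-0.00296623  0.04702996  0.00051134]
```

View pics/c12.png

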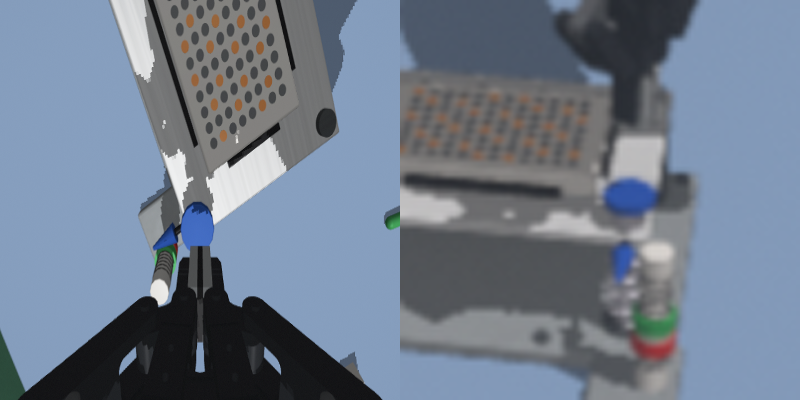

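The fingers are over the blue pad. The scene crop has the pad at (630,196), the tip at (622,265) and the ring at (655,318). I'll descend to just above contact.

Emit:
move_arm(
  targets=[
    {"jaw": 0,"tx": -0.3,"ty": 0,"tz": 0,"wx": 0,"wy": 0,"wz": 0},
    {"jaw": 0,"tx": 0,"ty": 1.5,"tz": 0,"wx": 0,"wy": 0,"wz": 0},
    {"jaw": 0,"tx": 0,"ty": 1.5,"tz": 0,"wx": 0,"wy": 0,"wz": 0},
    {"jaw": 0,"tx": 0,"ty": 1.2,"tz": 0,"wx": 0,"wy": 0,"wz": 0},
    {"jaw": 0,"tx": 0,"ty": 0,"tz": 0,"wx": 0,"wy": 0,"wz": 0},
    {"jaw": 0,"tx": 0,"ty": 0,"tz": 0,"wx": 0,"wy": 0,"wz": 0},
  ],
)

```text
time: 13.82
tool_pos: [0.604, 0.1089, 0.0796]
ee_rot: [-1.337, -0.986, 0.985]
ft_force: [0.1, -0.5, -0.8]
grip_width: -0.0002
```

```bash
python3 look.py 13 0 0 640 400 315 180 405 270
```

```text
13.875 [0.60414645 0.1090871  0.07991527] [-0.1552198  -0.06719523 -0.40623596]
```

View pics/c13.png

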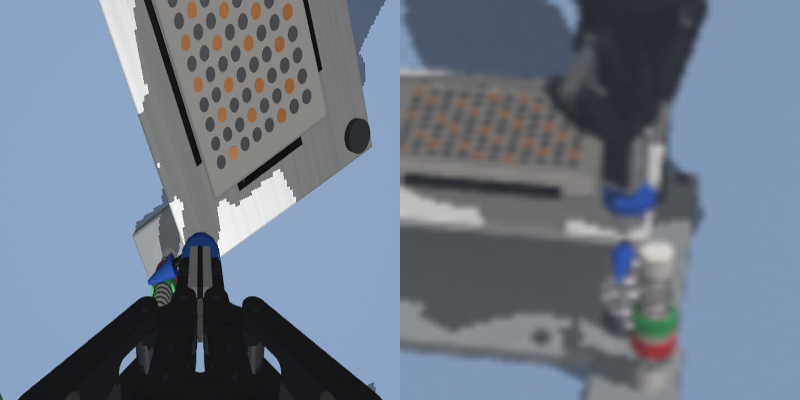

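The fingertips sit slightly towards -y on the pad, so I'll shift 4 mm and then touch down.

Emit:
move_arm(
  targets=[
    {"jaw": 0,"tx": 0.4,"ty": 0,"tz": 0,"wx": 0,"wy": 0,"wz": 0},
    {"jaw": 0,"tx": 0,"ty": 0.4,"tz": 0,"wx": 0,"wy": 0,"wz": 0},
    {"jaw": 0,"tx": 0,"ty": 0.2,"tz": 0,"wx": 0,"wy": 0,"wz": 0},
    {"jaw": 0,"tx": 0,"ty": 0,"tz": 0,"wx": 0,"wy": 0,"wz": 0},
  ],
)

```text
time: 14.42
tool_pos: [0.6053, 0.1129, 0.074]
ee_rot: [-1.337, -0.987, 0.985]
ft_force: [-0.3, 0.2, 3.4]
grip_width: 0.0003
```

Emit:
move_arm(
  targets=[
    {"jaw": 0,"tx": 0,"ty": 0.2,"tz": 0,"wx": 0,"wy": 0,"wz": 0},
    {"jaw": 0,"tx": 0,"ty": 0.2,"tz": 0,"wx": 0,"wy": 0,"wz": 0},
    {"jaw": 0,"tx": 0,"ty": 0,"tz": 0,"wx": 0,"wy": 0,"wz": 0},
  ],
)

```text
time: 14.8
tool_pos: [0.6059, 0.113, 0.07]
ee_rot: [-1.337, -0.988, 0.984]
ft_force: [1.4, 0.8, 6.0]
grip_width: -0.0004
```

Emit:
move_arm(
  targets=[
    {"jaw": 0,"tx": 0,"ty": 0.2,"tz": 0,"wx": 0,"wy": 0,"wz": 0},
    {"jaw": 0,"tx": 0,"ty": 0.2,"tz": 0,"wx": 0,"wy": 0,"wz": 0},
    {"jaw": 0,"tx": 0,"ty": 0,"tz": 0,"wx": 0,"wy": 0,"wz": 0},
  ],
)

```text
time: 15.18
tool_pos: [0.6065, 0.1132, 0.0665]
ee_rot: [-1.338, -0.989, 0.983]
ft_force: [2.7, 1.4, 6.6]
grip_width: 0.0
```

```bash
python3 look.py 14 0 0 640 400 335 210 395 270
```

```text
15.225 [0.60648892 0.11315298 0.06650072] [2.83654304 0.6871236  6.37795165]
```

View pics/c14.png

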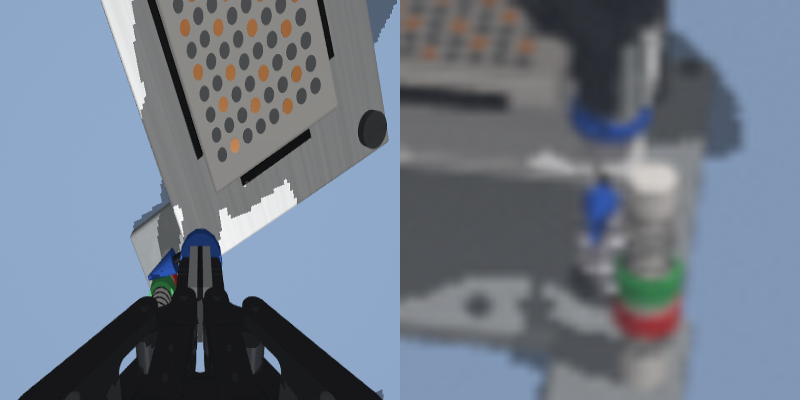

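```bash
cat > bl.py <<'E'
from h import *
import sys
def prof(f):
    c=load(f)['color'].astype(float)[233:256,361:370];w=c[:,:,2]-c[:,:,0];w=np.clip(w-35,0,None)
    v,u=np.mgrid[233:256,361:370];return (w*u).sum()/w.sum(),(w*v).sum()/w.sum(),w.sum()
for f in sys.argv[1:]:print(f,np.round(prof(f),2))
s=load('s11');a=[proj(s,[.6438,.1179,z])[1] for z in(.079,.069,.059)];print(a)
E
python3 bl.py scene0 s11 s12 s13 s14
python3 - <<'E'
from h import *
for f in('s13','s14'):
    c=load(f)['color'].astype(int)[232:252,362:369];print((c[:,:,2]-c[:,:,0]).T)
E
```

```text
scene0 [ 364.68  238.1  1556.  ]
s11 [ 364.68  238.1  1600.  ]
s12 [ 364.67  238.1  1706.  ]
s13 [ 364.67  238.1  1693.  ]
s14 [ 364.63  240.45 1410.  ]
[np.float64(240.46177471306078), np.float64(243.80523921838602), np.float64(247.11993978298622)]
[[  0   1   4  14  29  32  30  26  23  18  14   9   7   5   6   6   6   6
    6   9]
 [  0   2   9  40  73  80  79  73  69  66  55  35  13   7   6   6   6   6
    5   7]
 [  2   2  17  67 103 107 111 110 109 106  85  46  16   7   5   5   7   5
    6   7]
 [  3   4  30  86 116 120 120 117 101  79  46  18   8   5   6   6   6   6
    5   6]
 [  3   2  22  73 110 114 102  82  55  26  10   6   6   5   5   5   7   7
    6   7]
 [  2   1   8  34  67  71  45  25  15   7   6   6   5   5   5   6   9   9
   10  12]
 [  2   1   3   9  19  22  12   6   6   5   5   4   4   3   5   6   8   9
   12  17]]
[[  4   3   1   1   2   8  22  34  34  31  26  24  17  12   9   7   5   6
    6   8]
 [  6   3   1   2   3  16  51  79  82  80  72  60  52  50  30  12   6   5
    5   7]
 [  7   4   4   2   6  32  84 107 110 109 100  75  68  67  39  12   6   5
    5   7]
 [  8   5   3   1   7  46  99 118 119 111  84  53  38  24  14   7   5   5
    6   6]
 [  8   5   3   1   4  27  74 110 111  90  46  23  15   7   5   5   6   6
    7   7]
 [  8   5   2   1   3  11  36  66  68  46  22  11   7   5   5   6   8  10
   10  11]
 [  7   4   2   1   1   3  10  21  23  14   8   4   4   4   4   5   8   9
   13  17]]
```

The pointer edges have moved 2.7–3 px, so it is about 9 mm down and needs about 12 mm more (pad 8.6 mm). I'll take 6 mm first.

Emit:
move_arm(
  targets=[
    {"jaw": 0,"tx": 0,"ty": 0.2,"tz": 0,"wx": 0,"wy": 0,"wz": 0},
    {"jaw": 0,"tx": 0,"ty": 0.2,"tz": 0,"wx": 0,"wy": 0,"wz": 0},
    {"jaw": 0,"tx": 0,"ty": 0.2,"tz": 0,"wx": 0,"wy": 0,"wz": 0},
    {"jaw": 0,"tx": 0,"ty": 0,"tz": 0,"wx": 0,"wy": 0,"wz": 0},
  ],
)

```text
time: 15.78
tool_pos: [0.6072, 0.1133, 0.061]
ee_rot: [-1.339, -0.99, 0.982]
ft_force: [3.3, 0.4, 8.0]
grip_width: 0.0
```

```bash
python3 look.py 15 210 230 330 350 335 210 395 270; python3 bl.py s15
python3 - <<'E'
from h import *
for f in('s14','s15'):
    c=load(f)['color'].astype(int)[232:256,362:369];print((c[:,:,2]-c[:,:,0]).T[1:5])
E
```

```text
15.825 [0.60715753 0.11331027 0.061033  ] [4.55506405 0.57727688 6.83350244]
s15 [ 364.65  242.11 1259.  ]
[np.float64(240.46177471306078), np.float64(243.80523921838602), np.float64(247.11993978298622)]
[[  6   3   1   2   3  16  51  79  82  80  72  60  52  50  30  12   6   5
    5   7   9   9   8   8]
 [  7   4   4   2   6  32  84 107 110 109 100  75  68  67  39  12   6   5
    5   7   7   8   9   8]
 [  8   5   3   1   7  46  99 118 119 111  84  53  38  24  14   7   5   5
    6   6   7   7   7   7]
 [  8   5   3   1   4  27  74 110 111  90  46  23  15   7   5   5   6   6
    7   7   6   5   1  -3]]
[[ 44  19   6   4   2   3   4  18  55  82  83  82  71  47  41  39  29  15
    6   7   9   9   9   7]
 [ 54  29   7   4   4   3   5  30  80 107 110 102  80  60  55  49  34  13
    5   6   7   8   8   8]
 [ 67  37   7   5   4   3   8  43  93 118 118 103  66  50  37  25  15   7
    6   6   6   6   6   7]
 [ 72  38   9   5   3   2   6  28  74 107 110  90  46  20  12   9   7   6
    7   6   7   5   1  -3]]
```

View pics/c15.png

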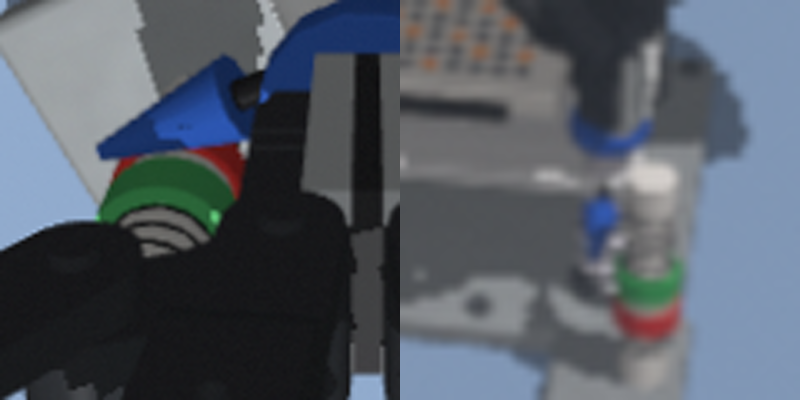

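Emit:
move_arm(
  targets=[
    {"jaw": 0,"tx": 0,"ty": 0.2,"tz": 0,"wx": 0,"wy": 0,"wz": 0},
    {"jaw": 0,"tx": 0,"ty": 0.1,"tz": 0,"wx": 0,"wy": 0,"wz": 0},
    {"jaw": 0,"tx": 0,"ty": 0,"tz": 0,"wx": 0,"wy": 0,"wz": 0},
    {"jaw": 0,"tx": 0,"ty": 0,"tz": 0,"wx": 0,"wy": 0,"wz": 0},
    {"jaw": 0,"tx": 0,"ty": 0,"tz": 0,"wx": 0,"wy": 0,"wz": 0},
  ],
)

```text
time: 16.5
tool_pos: [0.6075, 0.1133, 0.0583]
ee_rot: [-1.339, -0.991, 0.982]
ft_force: [4.0, 1.4, 8.5]
grip_width: 0.0
```

```bash
python3 look.py 16 210 230 330 350 335 210 395 270
python3 - <<'E'
from h import *
for f in('s13','s15','s16'):
    c=load(f)['color'].astype(int)[232:258,362:369];print((c[:,:,2]-c[:,:,0]).T[1:5])
s=load('s16')
for z in(.079,.063,.058,.053):print(z,proj(s,[.6538,.1194,z]),proj(s,[.65,.139,z]))
w=load('w16');u,v=210+100*.3,230+152*.3;print([plane(w,u,v,z).round(4) for z in(.079,.063,.058,.053)])
w=load('w13');print(proj(w,[.6538,.1194,.079]))
E
```

```text
16.55 [0.60744037 0.11333214 0.05834147] [3.42501622 1.04053331 7.61335269]
[[  0   2   9  40  73  80  79  73  69  66  55  35  13   7   6   6   6   6
    5   7   9  10   9   9   8   7]
 [  2   2  17  67 103 107 111 110 109 106  85  46  16   7   5   5   7   5
    6   7   8   8   9   8   7   7]
 [  3   4  30  86 116 120 120 117 101  79  46  18   8   5   6   6   6   6
    5   6   6   6   8   7   6   7]
 [  3   2  22  73 110 114 102  82  55  26  10   6   6   5   5   5   7   7
    6   7   7   6   1  -3  -6  -5]]
[[ 44  19   6   4   2   3   4  18  55  82  83  82  71  47  41  39  29  15
    6   7   9   9   9   7   7   8]
 [ 54  29   7   4   4   3   5  30  80 107 110 102  80  60  55  49  34  13
    5   6   7   8   8   8   8   7]
 [ 67  37   7   5   4   3   8  43  93 118 118 103  66  50  37  25  15   7
    6   6   6   6   6   7   6   6]
 [ 72  38   9   5   3   2   6  28  74 107 110  90  46  20  12   9   7   6
    7   6   7   5   1  -3  -6  -6]]
[[ 64  46  20   6   4   3   2   4  23  62  81  84  71  54  47  43  39  28
   19   9   9   9  10   8   8   7]
 [ 64  55  28   7   5   2   2   6  35  86 107 102  80  62  59  56  50  35
   19   8   7   8   8   8   7   8]
 [ 83  68  35   8   4   3   2   9  44  95 118 113  88  59  48  39  25  14
    9   6   7   6   7   7   6   6]
 [ 95  72  38   7   5   3   1   5  27  74 109 109  85  41  21  16  10   7
    6   7   6   5   0  -4  -6  -5]]
0.079 [363.93104444 242.96956818] [372.32632553 243.57584372]
0.063 [363.74951408 248.32354725] [372.08661737 248.93562833]
0.058 [363.69315347 249.98142449] [372.01221266 250.59527036]
0.053 [363.63696713 251.63211197] [371.93804678 252.24769946]
[array([0.6453, 0.1114, 0.079 ]), array([0.6518, 0.1186, 0.063 ]), array([0.6539, 0.1208, 0.058 ]), array([0.6559, 0.1231, 0.053 ])]
[236.16252988 281.90400891]
```

View pics/c16.png

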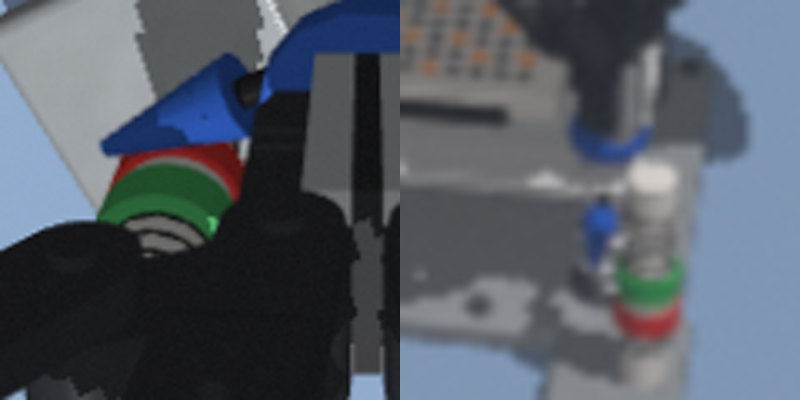

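The tip is now at z≈0.0595 to 0.060, in both the scene and wrist views. The mark is at about 0.058, so it is already inside the ring. I'll go 0.8 mm more and hold.

Emit:
move_arm(
  targets=[
    {"jaw": 0,"tx": 0,"ty": 0.08,"tz": 0,"wx": 0,"wy": 0,"wz": 0},
    {"jaw": 0,"tx": 0,"ty": 0,"tz": 0,"wx": 0,"wy": 0,"wz": 0},
    {"jaw": 0,"tx": 0,"ty": 0,"tz": 0,"wx": 0,"wy": 0,"wz": 0},
    {"jaw": 0,"tx": 0,"ty": 0,"tz": 0,"wx": 0,"wy": 0,"wz": 0},
    {"jaw": 0,"tx": 0,"ty": 0,"tz": 0,"wx": 0,"wy": 0,"wz": 0},
    {"jaw": 0,"tx": 0,"ty": 0,"tz": 0,"wx": 0,"wy": 0,"wz": 0},
    {"jaw": 0,"tx": 0,"ty": 0,"tz": 0,"wx": 0,"wy": 0,"wz": 0},
    {"jaw": 0,"tx": 0,"ty": 0,"tz": 0,"wx": 0,"wy": 0,"wz": 0},
  ],
)

```text
time: 17.6
tool_pos: [0.6075, 0.1134, 0.0576]
ee_rot: [-1.339, -0.991, 0.982]
ft_force: [3.8, 1.0, 7.8]
grip_width: 0.0001
```

```bash
python3 look.py 17 210 230 330 350 345 220 390 265
python3 - <<'E'
from h import *
for f in ('s9','s17'):
    s=load(f);c=s['color'].astype(int)
    r=(195,212,278,291) if f=='s9' else (244,264,366,379)
    k=c[r[0]:r[1],r[2]:r[3]];v,u=np.mgrid[r[0]:r[1],r[2]:r[3]]
    g=np.clip(k[:,:,1]-(k[:,:,0]+k[:,:,2])//2-8,0,None);rd=np.clip(k[:,:,0]-k[:,:,1]-10,0,None)
    print(f,'green v',(g*v).sum()/g.sum(),'red v',(rd*v).sum()/rd.sum())
c=load('s17')['color'].astype(int)[232:258,362:369];print((c[:,:,2]-c[:,:,0]).T[1:5])
c=load('s9')['color'].astype(int)[196:206,286:296];print((c[:,:,0]-c[:,:,2]))
E
```

```text
17.65 [0.60747952 0.11336168 0.0575822 ] [2.70991234 0.69425735 7.76071894]
s9 green v 202.4014022787029 red v 207.3156342182891
s17 green v 252.47612818835842 red v 258.07474352711284
[[ 59  48  24   6   4   2   3   4  13  45  81  85  76  55  47  44  41  39
   32  12   9   9   8   8   7   7]
 [ 61  63  34   8   4   4   3   5  22  71 107 110  97  66  59  56  51  40
   25   9   7   9   9   9   6   7]
 [ 70  78  44  11   5   4   2   6  25  75 115 118 103  63  50  39  25  16
    9   7   6   6   7   7   6   6]
 [ 87  85  46  11   5   3   2   4  13  51 101 110  90  45  25  18  11   8
    7   7   6   6   1  -4  -6  -6]]
[[ -4 -17 -26 -28 -28 -28 -27 -28 -27 -28]
 [ -3 -17 -27 -28 -28 -28 -28 -28 -27 -28]
 [ -1 -14 -26 -28 -27 -28 -27 -27 -26 -24]
 [ -1 -10 -22 -27 -27 -23 -18 -13  -2  11]
 [ -2 -10 -21 -27 -20   9  36  50  65  84]
 [-11 -15 -21 -27 -11  45  91 105 110 112]
 [-18 -16 -21 -26 -25  -8  18  44  60  65]
 [-16 -12 -13 -23 -26 -26 -24 -19 -12  -4]
 [ -7   4   4 -15 -26 -28 -27 -27 -27 -27]
 [ 17  31  24 -12 -26 -27 -28 -28 -28 -28]]
```

View pics/c17.png

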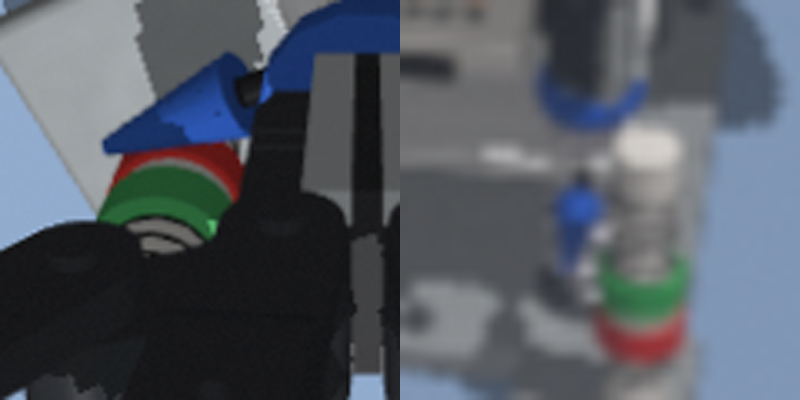

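The blue tip is at row ≈250.0, which is where it should be when level with the mark (250.0). It has held for more than a second, so I'll release and retreat.

Emit:
move_arm(
  targets=[
    {"jaw": 0,"tx": 0,"ty": -0.3,"tz": 0,"wx": 0,"wy": 0,"wz": 0},
    {"jaw": 0,"tx": 0,"ty": -0.4,"tz": 0,"wx": 0,"wy": 0,"wz": 0},
    {"jaw": 0,"tx": 0,"ty": -0.6,"tz": 0,"wx": 0,"wy": 0,"wz": 0},
    {"jaw": 0,"tx": 0,"ty": -1,"tz": 0,"wx": 0,"wy": 0,"wz": 0},
    {"jaw": 0,"tx": 0,"ty": -3,"tz": 0,"wx": 0,"wy": 0,"wz": 0},
    {"jaw": 0,"tx": 0,"ty": -4,"tz": 0,"wx": 0,"wy": 0,"wz": 0},
    {"jaw": 0,"tx": 0,"ty": -3,"tz": 0,"wx": 0,"wy": 0,"wz": 0},
    {"jaw": 0,"tx": 0,"ty": 0,"tz": 0,"wx": 0,"wy": 0,"wz": 0},
  ],
)

```text
time: 18.7
tool_pos: [0.6053, 0.1129, 0.1806]
ee_rot: [-1.337, -0.988, 0.983]
ft_force: [-0.2, 0.3, -1.5]
grip_width: -0.0002
```

```bash
python3 look.py 18 0 0 640 400 255 150 395 290; python3 bl.py s11 s18
python3 - <<'E'
from h import *
a=load('scene0')['color'].astype(int);b=load('s18')['color'].astype(int)
def prof(f):
    c=load(f)['color'].astype(float);w=np.clip(c[190:210,292:298,0]-c[190:210,292:298,2]+28,0,None);w[w<12]=0
    v=np.arange(190,210)[:,None];return (w*v).sum()/w.sum()
print(prof('scene0'),prof('s18'))
t=snap('top','t18')
E
```

```text
18.75 [0.60436603 0.11290339 0.17861315] [-0.47683294  1.19343032 -0.62222937]
s11 [ 364.68  238.1  1600.  ]
s18 [ 364.67  238.1  1685.  ]
[np.float64(240.46177471306078), np.float64(243.80523921838602), np.float64(247.11993978298622)]
196.56490872210952 196.77014218009478
```

View pics/s18.png

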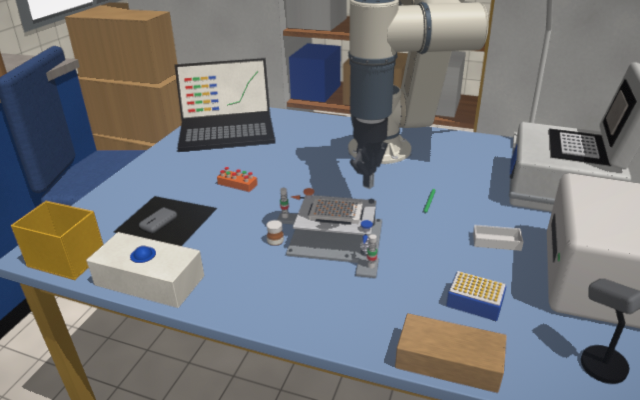

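The arm is clear. Both pointers are back, and the jar (275,232), plate, rack, pen, trough, mouse and tip box appear where they were in the first picture. Handing in.

```bash
python3 -c "
from workcell import *
print(finish_job())"
```

```text
the job is handed in; nothing more can be done
None
```

I pressed the orange pad to its green mark, held it for about a second and let it spring back, then did the same with the blue pad. I handed the job in at about 19 s. No verdict is reported, so what follows rests on my own measurements.

| | Pointer drop at hold | Mark below rest height (estimate) | Push force |
|---|---|---|---|
| Orange | about 15–16 mm | about 15.5 mm | about 7.5 N |
| Blue | about 20–21 mm | about 21 mm | about 8 N |

- **Accuracy:** the orange pointer sat about 1 mm above the mark's middle, and the blue pointer was level with its mark to within about 1 mm. Both are well inside the ring and clear of the red zone.
- **After release:** the blue pointer is at the same image row as at the start. The orange one matched right after its release. In the last picture it read 0.2 px off, about 0.6 mm, which I put down to the arm's shadow.
- **Everything else:** in the last scene picture the plate was in its nest and all the loose items looked unmoved. I judged this by eye and did not measure each one.

**Disagreements:**
- The first move call was refused because its rows lacked some of the numbers.
- Contact came about 30 mm lower than the reported TCP height implied. I therefore set the press depths from contact force and pictures, not from the TCP height.
- My height estimates for the blue mark from the two cameras differed by about 1 mm.

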